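# Put the ink bottles away in the fall-front cabinet

## Robot

A 6-joint arm with a two-finger parallel gripper is mounted at the origin on a cart in front of the work surface, level with it; the furniture and walls round the work are solid. World frame = base frame: x ahead of the robot, y to its left, z up, the work surface at z = 0. Lengths are in mm, angles in rad, forces in N, time in s.
With the tool pointing down it reaches from about 275 to 1000 mm from the base axis. Payload 8.4 kg.
Tool frame: the origin (TCP) lies at the centre of the arm's flange, where the gripper is bolted on; the fingertips stand 173 mm ahead of it and the grasp point (between the pads) lies 155 mm ahead of it (r.nose_length is the distance from the TCP to the fingertips, in mm); z points along the fingers, y is the direction in which the jaws open and shut (so a half turn about z gives the same grasp; the last joint's range is limited). The gripper opens to 85 mm and grips with 20 to 120 N. Pads are 22 mm wide; open, the fingers measure 114 mm over their backs; the gripper's body (76 mm by 85 mm) begins 54 mm behind the grasp point. The pads swing forward as they close: fully open they stand 13 mm farther back than shut.
Start: joints at [1.185, 0.353, 1.633, -0, 1.155, -0.002], TCP at [234.028, 579.534, 404.681] pointing down, gripper open.
Joint ranges: [-2.63, 2.63], [-0.92, 2.1], [0.06, 2.66], [-1.3, 4.44], [0, 2.69], [-3.02, 3.02]. Speed limits (rad/s): [2.22, 2.22, 2.79, 3.14, 3.14, 3.14].

## Interface

Orientations are given as [roll, pitch, yaw] about the fixed x, y, z axes, in that order (R = Rz(yaw) Ry(pitch) Rx(roll)).
In Python, from rig import r, grab_frame, workorder gives the robot as it stands.
- The arm moves only by the tool carry_out, never from a script. Its argument "steps" is a list that holds one entry, the list of rows, each a list of 5 numbers: the opening in per cent of the stroke, from 0 (shut) to 100 (fully open), then the shift along the tool's x, y, z in m, then the turn about the tool's z in degrees. In form: [[[jaw, x, y, z, spin], ...]]. A call has 1 to 8 rows; each row is the pose to reach, as a shift and turn from the pose measured when the call began, along the tool's axes at that moment; what a row does not reach only later rows make up. A row lasts 1/10 s, in which the tool goes at most 50 mm and 8.59 degrees, less where a joint would pass 70% of its speed; a pose out of reach is approached as far as the arm can. A call with a gripper value outside its range is refused whole. The fingers move at their own pace and stop on an object; "squeeze" is the grip in N (left out, the last holds). Time passes only in rows, so rows that repeat a pose let the fingers close. It gives the time, the measured TCP pose, the force and the opening at its end, in the units of the state.
- r.sense(): the state, without advancing time (a new reading comes with each control period).
- grab_frame(name): name is "side" or "top"; returns a dict with "image" (420x560x3 uint8, red, green, blue), "intrinsics" (3x3 intrinsics, pixels), "D" ([k1, k2, p1, p2, k3] as OpenCV has them; the pictures are not rectified), "eye" and "rotation" of the camera in the world. Camera axes: x right, y up, looking along -z (the intrinsics and any distortion apply to the point x, -y, -z); pixel columns grow to the right and rows downward; lengths in mm; the calibration is good to about 2 mm. A picture is of the moment at which its call begins. There is no depth.
- workorder.sign_off(): hands the job in, once; it reports no verdict.
The state is a dict: "clock": time; "qpos": joint angles; "qvel": joint speeds; "joint_efforts": joint torques, N m; "eef_pos": TCP position; "tcp_rot": TCP orientation; "contact_force": force on the tool from outside, world axes, zero at the start; "wrist_torque": the same for the moment, N m; "opening": opening from 0.0 (shut) to 1.0 (fully open).
Only numpy, scipy, OpenCV 4.12 (cv2) and the standard library are available. Lean on these libraries where they do the work, as an engineer would, in place of code of your own. Each camera call takes 0.05 s, during which the arm holds its last target.

## Task

Put the ink away: swing the cabinet's fall-front door all the way down, stand every ink bottle that is on the desk upright in the cabinet, one to a bay, slid back under the roof clear of the door, and then swing the door back up until it is fully shut. Leave the magnifying glass and the tumbler where they are.

Things in the scene. Friction and masses are not known exactly. Their poses are not given: they have to be found in the camera images.
- cabinet: Fixed wooden desk cabinet, 300 mm wide (y), 150 deep (x), 119 high, with a sloping bottom-hinged door towards the robot. Origin on the desk, mid-width, below the hinge line; x into the cabinet, y to its left. Floor 36 mm above the desk. The roof covers x = 65 to 150 mm, underside 111 mm, top 119 mm above the desk; ahead of it the floor is open above. Inner back face at x = 142 mm
- door (a joint): Angle of the fall-front door, rad: 0 = shut (the door leans back 0.66 rad from vertical against the cabinet's front), growing as it swings towards the robot and down; 2.24 = fully open, level, its inner face flush with the cabinet floor, 36 mm above the desk. Stiff friction hinge: it stays where it is left, and takes 1 to 4 N at the handle bar
- hinge (a point): Mid-point of the door's hinge line, 36 mm above the desk, on the front edge of the cabinet floor; the line runs along the cabinet's y. The door is a 300 mm wide, 105 mm long, 10 mm thick panel
- handle (a point): Centre of the brass bar handle on the door's free edge (moves with it): round bar 10 mm thick along the cabinet's y, on two 8 mm posts 50 mm either side of this point; its axis 38 mm beyond the edge, 143 mm from the hinge line, free space on both sides. Shut: 152 mm above the desk, 84 mm behind the hinge line, above the roof; open: 31 mm above the desk
- bay_0 (a point): Point on the floor of bay 0 (0 to 3 from the cabinet's left, +y, to its right), on the bay's centre line, 90 mm behind the hinge line, where a bottle's centre may finally stand; axes as the cabinet. Bay 67 mm wide between 6 mm dividers that are full height under the roof and 15 mm high ahead of it
- bay_1 (a point): Point on the floor of bay 1 (0 to 3 from the cabinet's left, +y, to its right), on the bay's centre line, 90 mm behind the hinge line, where a bottle's centre may finally stand; axes as the cabinet. Bay 64 mm wide between 6 mm dividers that are full height under the roof and 15 mm high ahead of it
- bay_2 (a point): Point on the floor of bay 2 (0 to 3 from the cabinet's left, +y, to its right), on the bay's centre line, 90 mm behind the hinge line, where a bottle's centre may finally stand; axes as the cabinet. Bay 64 mm wide between 6 mm dividers that are full height under the roof and 15 mm high ahead of it
- bay_3 (a point): Point on the floor of bay 3 (0 to 3 from the cabinet's left, +y, to its right), on the bay's centre line, 90 mm behind the hinge line, where a bottle's centre may finally stand; axes as the cabinet. Bay 67 mm wide between 6 mm dividers that are full height under the roof and 15 mm high ahead of it
- bottle_a_c (a point): Centre, half-way up (30 mm above its base), of ink bottle A: dark blue glass block 50 x 50 x 40 mm with a round black cap 36 mm across above it, 60 mm high in all, cream label, about 150 g; x and y along its flat sides, z up. May be absent
- bottle_a: The same ink bottle A, origin at the centre of its underside
- bottle_b_c (a point): Centre, half-way up (30 mm above its base), of ink bottle B: dark blue glass block 50 x 50 x 40 mm with a round black cap 36 mm across above it, 60 mm high in all, cream label, about 150 g; x and y along its flat sides, z up. May be absent
- bottle_b: The same ink bottle B, origin at the centre of its underside
- bottle_c_c (a point): Centre, half-way up (30 mm above its base), of ink bottle C: dark blue glass block 50 x 50 x 40 mm with a round black cap 36 mm across above it, 60 mm high in all, cream label, about 150 g; x and y along its flat sides, z up. May be absent
- bottle_c: The same ink bottle C, origin at the centre of its underside
- bottle_d_c (a point): Centre, half-way up (30 mm above its base), of ink bottle D: dark blue glass block 50 x 50 x 40 mm with a round black cap 36 mm across above it, 60 mm high in all, cream label, about 150 g; x and y along its flat sides, z up. May be absent
- bottle_d: The same ink bottle D, origin at the centre of its underside
- magnifier: Bystander: brass magnifying glass 174 mm long lying on the desk, origin at its middle, underneath; leave alone
- tumbler: Bystander: clear whisky tumbler 82 mm across, 94 mm high, origin under its centre; leave alone
Not all that is in view belongs to the job. Leave any turquoise look-alike of the bottle_a alone. What is shaped like the bottle_c but green is not meant.

How it is judged (in metres and radians):
On the way, in this order (a step that is already met when the one before it is completed fails the run):
1. the door is swung fully down (within 0.12 rad of level) (value of joint door above 2.11 rad), for 0.2 s.
2. every bottle stands upright in a bay, its centre 60 mm or more behind the hinge line (x of bottle_a_c in the frame of cabinet between 0.06 and 0.14 m and y of bottle_a_c in the frame of cabinet between -0.145 and 0.145 m and z of bottle_a_c in the frame of cabinet between 0.055 and 0.077 m and angle between each of bottle_a_c, bottle_b_c, bottle_c_c, bottle_d_c's own z axis and vertical below 0.2 rad and x of bottle_b_c in the frame of cabinet between 0.06 and 0.14 m and y of bottle_b_c in the frame of cabinet between -0.145 and 0.145 m and z of bottle_b_c in the frame of cabinet between 0.055 and 0.077 m and x of bottle_c_c in the frame of cabinet between 0.06 and 0.14 m and y of bottle_c_c in the frame of cabinet between -0.145 and 0.145 m and z of bottle_c_c in the frame of cabinet between 0.055 and 0.077 m and x of bottle_d_c in the frame of cabinet between 0.06 and 0.14 m and y of bottle_d_c in the frame of cabinet between -0.145 and 0.145 m and z of bottle_d_c in the frame of cabinet between 0.055 and 0.077 m), for 0.2 s.
At the end, for the whole second after the job is handed in: Every bottle that was on the desk stands upright (within 0.2 rad) and at rest on the cabinet floor, its centre 50 to 140 mm behind the hinge line and between the side walls, and the door is shut to within 0.08 rad (x of bottle_a_c in the frame of cabinet between 0.05 and 0.14 m and y of bottle_a_c in the frame of cabinet between -0.145 and 0.145 m and z of bottle_a_c in the frame of cabinet between 0.055 and 0.077 m and angle between each of bottle_a_c, bottle_b_c, bottle_c_c, bottle_d_c's own z axis and vertical below 0.2 rad and x of bottle_b_c in the frame of cabinet between 0.05 and 0.14 m and y of bottle_b_c in the frame of cabinet between -0.145 and 0.145 m and z of bottle_b_c in the frame of cabinet between 0.055 and 0.077 m and x of bottle_c_c in the frame of cabinet between 0.05 and 0.14 m and y of bottle_c_c in the frame of cabinet between -0.145 and 0.145 m and z of bottle_c_c in the frame of cabinet between 0.055 and 0.077 m and x of bottle_d_c in the frame of cabinet between 0.05 and 0.14 m and y of bottle_d_c in the frame of cabinet between -0.145 and 0.145 m and z of bottle_d_c in the frame of cabinet between 0.055 and 0.077 m and linear speed of each of bottle_a, bottle_b, bottle_c, bottle_d below 0.02 m/s and value of joint door below 0.08 rad); the robot touches nothing.
It fails at once if the magnifying glass is pushed more than 40 mm from its place (distance of magnifier from where it was at the start of the episode above 0.04 m).
It fails at once if the tumbler is pushed more than 40 mm from its place (distance of tumbler from where it was at the start of the episode above 0.04 m).
Of bottle_a, bottle_b, bottle_c, bottle_d only 2 to 4 are there at a start; the rules pass over those that are not, and their reading is None.
At some moment in a run one of bottle_a, bottle_b, bottle_c, bottle_d may be knocked a few centimetres aside while the robot is not near it.
Once in a run the grip may slacken for a moment while it holds something.
It also fails if it takes over 210 s, if anything falls off the work surface, if the arm or the gripper's body presses on something with over 40 N, if the wrist force passes 120 N, or if a joint passes its speed limit or range.

## Working session

There is one attempt and no reset: what is moved stays moved. The work goes in short steps, Python scripts to look and compute and a tool call to move; the robot and the scene stay as the last step left them, time stands still between calls to the robot, and variables do not carry over. Pictures are saved under pics/ and viewed, and the job is handed in when it is done.

Besides the shell and the picture viewer there is one more tool, called by a JSON object that holds its "api" and its "payload". carry_out: Moves the arm, as the interface text tells. Its arguments: {"type":"object","properties":{"steps":{"type":"array","items":{"type":"array","items":{"type":"array","items":{"type":"number"}}}},"squeeze":{"type":"number"}},"required":["steps"]}

```bash
ls; mkdir -p pics; python3 - <<'E'
from rig import r, grab_frame, workorder
import cv2
for n in("side","top"):
    f=grab_frame(n); cv2.imwrite(f"pics/{n}0.png",f["image"][:,:,::-1]); print(n,f["intrinsics"],f["D"],f["eye"],f["rotation"])
print(r.sense(), r.nose_length)
E
```

```text
pics
side [[478.17875736   0.         285.12278639]
 [  0.         478.17875736 208.44313539]
 [  0.           0.           1.        ]] [-0.05955466  0.          0.          0.          0.        ] [ 188.37838753 -909.95892521  752.57705966] [ 1.02106856  0.00485896 -0.34959534]
top [[477.20243878   0.         288.45931696]
 [  0.         477.20243878 208.11211086]
 [  0.           0.           1.        ]] [-0.16840767  0.          0.          0.          0.        ] [ 346.9751958    62.79460294 1503.95981359] [ 0.13048673  0.00293911 -1.54255976]
{'clock': 0.1, 'qpos': array([ 1.18460747e+00,  3.53572069e-01,  1.63402121e+00, -1.41631615e-05,
        1.15521643e+00, -2.41674329e-03]), 'qvel': array([ 5.43928020e-05, -2.99950483e-03, -1.29126322e-03,  2.96780858e-04,
        7.02916403e-04,  3.25898980e-05]), 'joint_efforts': array([ 4.75658708e-04, -6.06360483e+01, -3.42820036e+01,  1.42693980e-05,
        3.85600200e-03,  1.70671711e-05]), 'eef_pos': array([233.94995258, 579.34806299, 404.05738826]), 'tcp_rot': array([-3.14037557e+00,  1.00093003e-05,  2.75782627e+00]), 'contact_force': array([ 0.26245654,  0.53333169, -0.09961199]), 'wrist_torque': array([ 0.00066001,  0.00295492, -0.00518907]), 'opening': 1.001693051005992} 173.4
```

View pics/side0.png

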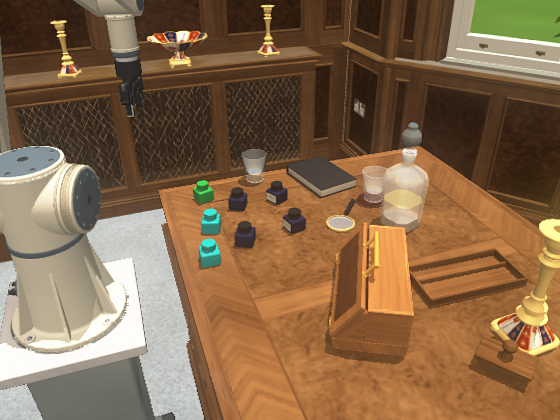

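View pics/top0.png

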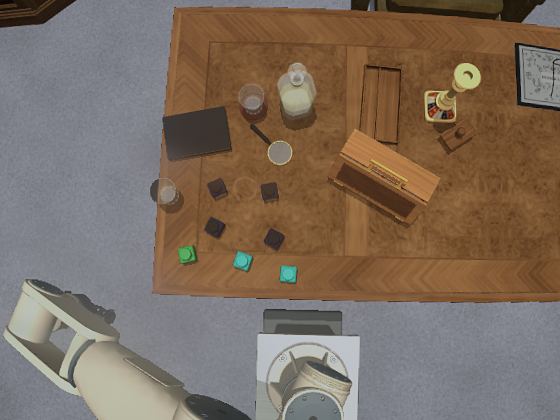

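The top view shows four dark-blue bottles at about (218,188), (269,191), (215,227) and (274,239). The things I could mistake for them are the turquoise ones at (243,261) and (288,274), and the green one at (186,254). The cabinet is at about (388,178), shut, with the brass handle near (388,173).

```bash
cat > h.py <<'E'
from rig import r, grab_frame, workorder
import numpy as np, cv2
from scipy.spatial.transform import Rotation as R
def cam(n):
    f=grab_frame(n); f["R"]=R.from_euler('xyz',f["rotation"]).as_matrix(); return f
def ray(f,px):
    p=cv2.undistortPoints(np.array(px,float).reshape(-1,1,2),f["intrinsics"],f["D"]).reshape(-1,2)
    d=np.c_[p[:,0],-p[:,1],-np.ones(len(p))]@f["R"].T
    return d
def plane(f,px,z):
    d=ray(f,px); return f["eye"]+d*((z-f["eye"][2])/d[:,2])[:,None]
def proj(f,P):
    c=(np.atleast_2d(P)-f["eye"])@f["R"]; c=c*[1,-1,-1]
    return cv2.projectPoints(c,np.zeros(3),np.zeros(3),f["intrinsics"],f["D"])[0].reshape(-1,2)
def crop(f,x0,y0,x1,y1,k,name):
    im=f["image"][y0:y1,x0:x1,::-1]; cv2.imwrite(f"pics/{name}.png",cv2.resize(im,None,fx=k,fy=k,interpolation=cv2.INTER_CUBIC))
E
python3 - <<'E'
from h import *
f=cam("top"); g=cam("side")
crop(f,170,160,310,290,5,"t1"); crop(f,320,120,450,230,6,"t2"); crop(g,180,160,320,280,5,"s1"); crop(g,310,210,430,360,4,"s2")
for n,p in dict(a=(218,188),b=(269,191),c=(215,227),d=(274,239)).items(): print(n,plane(f,[p],50).round())
E
```

```text
a [[594. 293.  50.]]
b [[589. 134.  50.]]
c [[473. 296.  50.]]
d [[441. 114.  50.]]
```

View pics/t1.png

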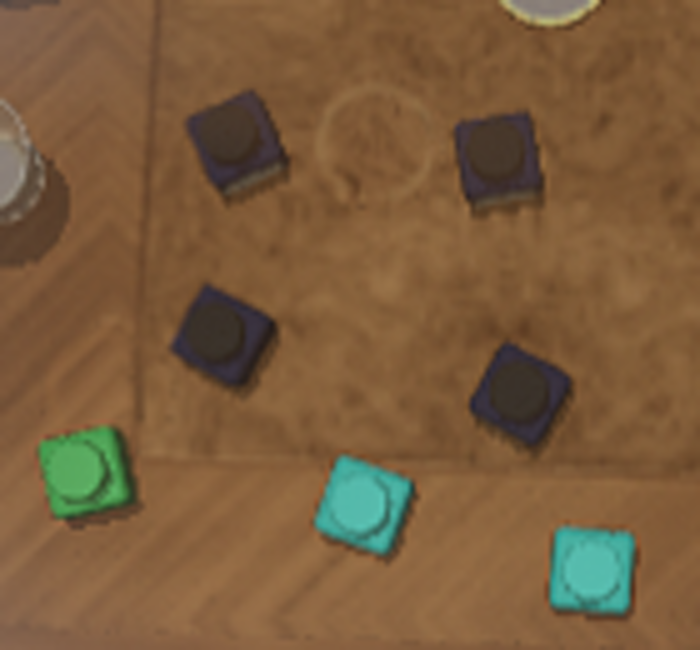

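View pics/t2.png

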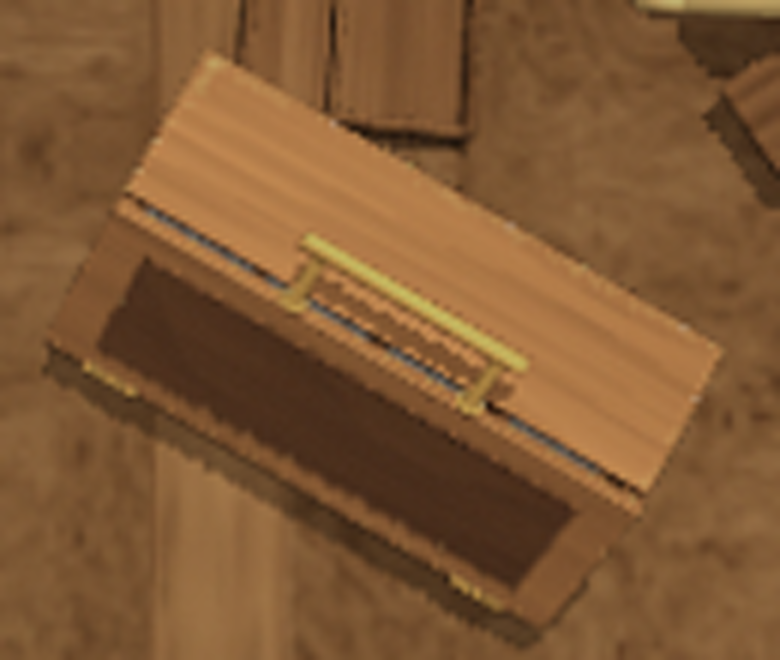

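View pics/s1.png

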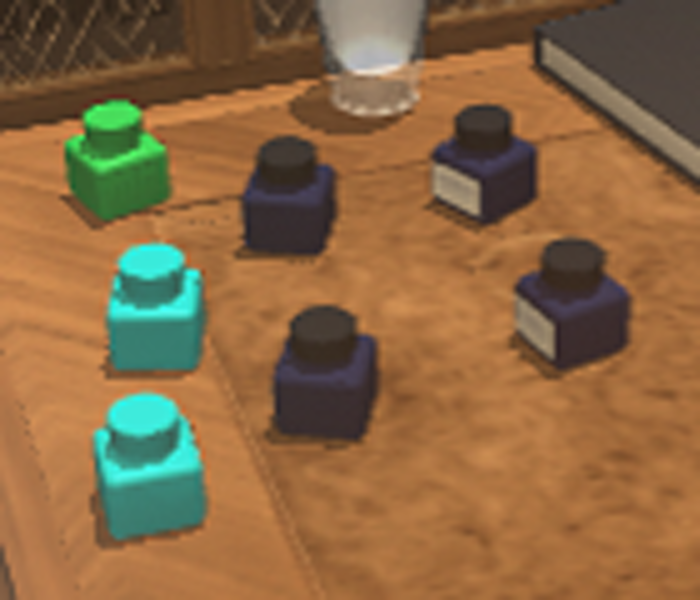

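View pics/s2.png

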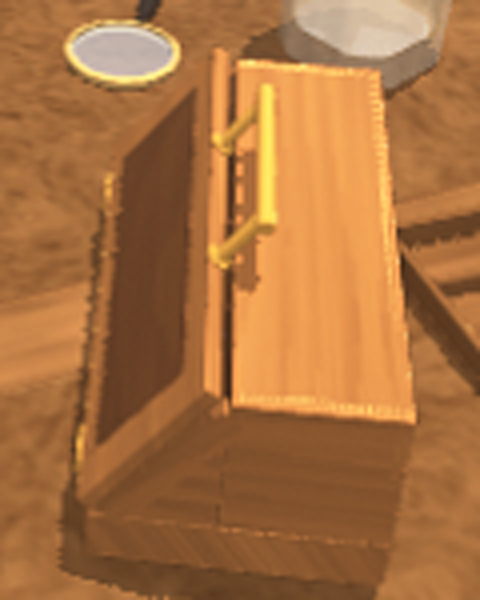

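```bash
cat >> h.py <<'E'
def bottles(f,show=False):
    im=f["image"].astype(int); out=[]
    dark=((im.sum(2)<190)).astype(np.uint8)
    dark=cv2.morphologyEx(dark,cv2.MORPH_OPEN,np.ones((3,3),np.uint8))
    n,l,s,c=cv2.connectedComponentsWithStats(dark)
    for i in range(1,n):
        if not 120<s[i,4]<700: continue
        m=(l==i); ys,xs=np.nonzero(m)
        blue=(im[...,2]-im[...,0]>8)&m
        if blue.sum()<30: continue
        capm=m&(im[...,2]-im[...,0]<=2)&(im[...,0]-im[...,1]>=0)
        cy,cx=np.nonzero(cv2.morphologyEx(capm.astype(np.uint8),cv2.MORPH_OPEN,np.ones((3,3),np.uint8)))
        if len(cx)<15: continue
        P=plane(f,[(cx.mean(),cy.mean())],60)[0]
        # blue top-face outline at z=40
        cn=cv2.findContours(m.astype(np.uint8),0,1)[0]; cn=max(cn,key=cv2.contourArea)
        Q=plane(f,cn.reshape(-1,2),40)[:,:2]
        rc=cv2.minAreaRect(Q.astype(np.float32))
        out.append((P[:2],rc[0],rc[1],rc[2],(cx.mean(),cy.mean()),len(cx)))
    return out
E
python3 - <<'E'
from h import *
f=cam("top"); g=cam("side")
for b in bottles(f): print([np.round(x,1) for x in b])
c=np.array([(212,55),(125,195),(640,493),(722,350)])/6.+[320,120]
P=plane(f,c,119);print(P.round(1))
for i in range(4): d=P[(i+1)%4]-P[i];print(np.linalg.norm(d).round(1),np.degrees(np.arctan2(d[1],d[0])).round(1))
h=np.array([(310,240),(522,364)])/6+[320,120];H=plane(f,h,152);print(H,np.linalg.norm(H[1]-H[0]))
for q in [(30,470),(48,348)]:pass
lo=plane(f,np.array([(48,345),(525,630)])/6+[320,120],36);print(lo)
# side view roof corners
cs=np.array([(237,60),(380,70),(413,420),(232,405)])/4+[310,210];print(plane(g,cs,119).round(1))
hs=np.array([(267,88),(266,228)])/4+[310,210];print(plane(g,hs,152).round(1))
E
```

```text
[[ 774.2 -122.8  119. ]
 [ 700.2  -79.5  119. ]
 [ 557.8 -338.2  119. ]
 [ 631.4 -381.5  119. ]]
85.7 149.7
295.3 -118.8
85.4 -30.5
295.5 61.1
[[ 672.34335788 -166.65838663  152.        ]
 [ 614.33284605 -270.74804731  152.        ]] 119.16323654733701
[[ 639.59449236  -48.5947958    36.        ]
 [ 496.64505528 -300.20250617   36.        ]]
[[ 702.8  -79.6  119. ]
 [ 777.7 -119.2  119. ]
 [ 633.3 -378.7  119. ]
 [ 558.9 -339.8  119. ]]
[[ 678.1 -153.8  152. ]
 [ 616.1 -263.4  152. ]]
```

```bash
python3 - <<'E'
from h import *
f=cam("top"); im=f["image"]
for p in [(218,187),(221,195),(269,190),(265,197),(213,227),(207,230),(273,238),(266,239),(230,220)]: print(p,im[p[1],p[0]],im[p[1],p[0]].sum())
print(plane(f,[(188,253),(243,261),(288,274)],55).round(), plane(f,[(279,152),(252,125),(165,190)],0).round())
E
```

```text
(218, 187) [71 56 45] 172
(221, 195) [95 81 64] 240
(269, 190) [71 55 43] 169
(265, 197) [67 53 61] 181
(213, 227) [58 49 40] 147
(207, 230) [56 49 61] 166
(273, 238) [58 49 42] 149
(266, 239) [56 49 61] 166
(230, 220) [135  97  59] 291
[[390. 375.  55.]
 [372. 206.  55.]
 [336.  68.  55.]] [[726. 109.   0.]
 [815. 200.   0.]
 [592. 474.   0.]]
```

```bash
python3 - <<'E'
s=open('h.py').read()
i=s.index("def bottles")
s=s[:i]+'''def bottles(f):
    im=f["image"].astype(int); out=[]
    dark=((im.sum(2)<225)&(im[...,0]-im[...,2]<35)).astype(np.uint8)
    n,l,st,c=cv2.connectedComponentsWithStats(dark,connectivity=4)
    for i in range(1,n):
        if not 150<st[i,4]<600: continue
        m=(l==i)
        capm=m&(im[...,0]-im[...,2]>11)
        capm=cv2.morphologyEx(capm.astype(np.uint8),cv2.MORPH_OPEN,np.ones((3,3),np.uint8))
        if capm.sum()<15: continue
        cn=max(cv2.findContours(capm,0,1)[0],key=cv2.contourArea); (cx,cy),rad=cv2.minEnclosingCircle(cn)
        ys,xs=np.nonzero(capm); P=plane(f,[(xs.mean(),ys.mean())],60)[0]
        if not(200<P[0]<900 and -450<P[1]<500): continue
        cn=max(cv2.findContours(m.astype(np.uint8),0,1)[0],key=cv2.contourArea)
        rc=cv2.minAreaRect(plane(f,cn.reshape(-1,2),40)[:,:2].astype(np.float32))
        out.append((P[:2],rc[0],rc[1],rc[2],(xs.mean(),ys.mean()),rad))
    return out
'''
open('h.py','w').write(s)
E
python3 - <<'E'
from h import *
f=cam("top")
for b in bottles(f): print([np.round(x,1) for x in b])
print(r.sense()['clock'])
E
```

```text
[array([599.9, 296.2]), array([595.8, 297.4]), array([54.3, 49.6]), np.float64(26.6), array([216.5, 185.7]), np.float64(7.6)]
[array([588.2, 134.2]), array([590.6, 134.2]), array([51.9, 48.6]), np.float64(11.4), array([268.8, 190.8]), np.float64(8.0)]
[array([474.5, 301.1]), array([473.6, 300.7]), array([54.5, 48.7]), np.float64(62.4), array([213. , 226.1]), np.float64(5.7)]
[array([443.9, 115.7]), array([443.3, 115.3]), array([50.9, 49.6]), np.float64(62.7), array([273.3, 237.9]), np.float64(5.9)]
0.4
```

```bash
cat >> h.py <<'E'
CY=-28.95; O=np.array([572.9,-177.9]); ex=np.array([np.cos(np.radians(CY)),np.sin(np.radians(CY))]); ey=np.array([-ex[1],ex[0]])
def cab(x,y): return O+ex*x+ey*y
def tocab(p): d=np.array(p[:2])-O; return np.array([d@ex,d@ey])
def rel(*targets):
    """targets (x,y,graspz,jawdir deg or None) -> tool-frame shift m, spin deg"""
    s=r.sense(); M=R.from_euler('xyz',s["tcp_rot"]).as_matrix()
    print("t",round(s["clock"],2),"grasp",(s["eef_pos"]-[0,0,155]).round(1),"cab",tocab(s["eef_pos"]).round(1),"yaw",np.degrees(s["tcp_rot"]).round(2),"F",s["contact_force"].round(1),"op",round(s["opening"],3),"q",s["qpos"].round(2))
    for x,y,z,j in targets:
        d=M.T@(np.array([x,y,z+155.])-s["eef_pos"])/1000
        sp=0
        if j is not None:
            cur=np.degrees(np.arctan2(M[1,1],M[0,1])); sp=-(((j-cur)+90)%180-90)
        print("  ->",d.round(4),"spin",round(sp,1))
E
python3 - <<'E'
from h import *
h=cab(82.5,0); rel((*h,240,CY),(*h,152,CY))
E
```

```text
t 0.4 grasp [234.  579.5 249.6] cab [-663.2  498.7] yaw [-179.99   -0.    158.01] F [-0.9 -0.1 -0.7] op 0.997 q [ 1.18  0.35  1.63  0.    1.16 -0.  ]
  -> [-0.6797 -0.5854  0.0097] spin -83.0
  -> [-0.6797 -0.5854  0.0977] spin -83.0
```

{"api": "carry_out", "payload": {"steps": [[[100,-0.68,-0.585,0.0,97],[100,-0.68,-0.585,0.0,97],[100,-0.68,-0.585,0.0,97],[100,-0.68,-0.585,0.0,97],[100,-0.68,-0.585,0.0,97],[100,-0.68,-0.585,0.0,97],[100,-0.68,-0.585,0.0,97],[100,-0.68,-0.585,0.0,97]]]}}

```text
clock: 1.2
eef_pos: [418.0, 222.2, 405.0]
tcp_rot: [3.141, -0.0, 1.552]
contact_force: [1.1, 0.8, -0.3]
opening: 1.001
```

```bash
cat > go.py <<'E'
from h import *
import sys
# args: x,y,z,j in cabinet frame (c:) or world (w:)
T=[]
for a in sys.argv[1:]:
    k,v=a.split(':'); v=[float(q) if q!='n' else None for q in v.split(',')]
    xy=cab(v[0],v[1]) if k=='c' else v[:2]
    j=v[3] if len(v)>3 else (CY if k=='c' else None)
    T.append((*xy,v[2],j))
rel(*T)
E
python3 go.py c:82.5,0,240 c:82.5,0,152
```

```text
t 1.2 grasp [418.  222.2 250. ] cab [-329.2  275.2] yaw [ 1.7995e+02 -2.0000e-02  8.8920e+01] F [ 1.1  0.8 -0.3] op 1.001 q [ 0.49  0.11  1.95 -0.    1.08  0.5 ]
  -> [-0.4357  0.2354  0.0101] spin 27.9
  -> [-0.4357  0.2353  0.0981] spin 27.9
```

{"api": "carry_out", "payload": {"steps": [[[100,-0.436,0.235,0.01,28],[100,-0.436,0.235,0.01,28],[100,-0.436,0.235,0.01,28],[100,-0.436,0.235,0.01,28],[100,-0.436,0.235,0.01,28],[100,-0.436,0.235,0.01,28],[100,-0.436,0.235,0.01,28],[100,-0.436,0.235,0.01,28]]]}}

```text
clock: 2.0
eef_pos: [600.9, -133.8, 397.0]
tcp_rot: [3.141, -0.001, 1.063]
contact_force: [0.4, 1.1, 0.8]
opening: 1.0
```

{"api": "carry_out", "payload": {"steps": [[[100,0,0,0,0]]]}}

```text
clock: 2.1
eef_pos: [602.8, -138.5, 396.9]
tcp_rot: [3.138, -0.0, 1.059]
contact_force: [0.4, 0.6, 0.2]
opening: 1.002
```

```bash
python3 go.py c:82.5,0,240 c:82.5,0,152
```

```text
t 2.1 grasp [ 602.8 -138.5  241.9] cab [ 7.1 49. ] yaw [ 1.7981e+02 -1.0000e-02  6.0700e+01] F [0.4 0.6 0.2] op 1.002 q [-0.23  0.35  1.66 -0.    1.13  0.28]
  -> [-0.0485  0.0757  0.0021] spin -0.4
  -> [-0.0485  0.0754  0.0901] spin -0.4
```

{"api": "carry_out", "payload": {"steps": [[[100,-0.0485,0.0755,0.002,0],[100,-0.0485,0.0755,0.002,0],[100,-0.0485,0.0755,0.002,0],[100,-0.0485,0.0755,0.03,0],[100,-0.0485,0.0755,0.06,0],[100,-0.0485,0.0755,0.08,0],[100,-0.0485,0.0755,0.09,0],[100,-0.0485,0.0755,0.09,0]]]}}

```text
clock: 2.9
eef_pos: [644.7, -217.2, 305.8]
tcp_rot: [3.141, 0.0, 1.06]
contact_force: [-0.2, 0.9, 0.6]
opening: 0.997
```

```bash
python3 go.py c:82.5,0,152; python3 -c "
from h import *
f=cam('side');crop(f,250,140,450,340,4,'s3');f=cam('top');crop(f,310,110,450,230,5,'t3')"
```

```text
t 2.9 grasp [ 644.7 -217.2  150.8] cab [81.8  0.3] yaw [1.7996e+02 1.0000e-02 6.0720e+01] F [-0.2  0.9  0.6] op 0.997 q [-0.33  0.53  1.59 -0.    1.02  0.18]
  -> [-0.0003  0.0007 -0.0012] spin -0.3
```

View pics/s3.png

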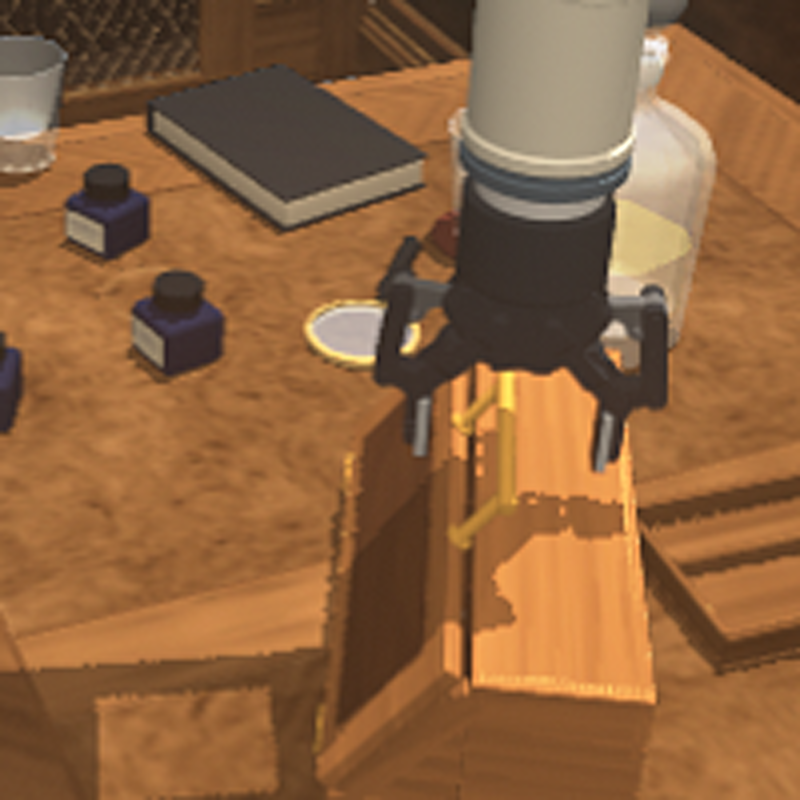

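The side view shows the jaws straddling the handle bar, with the fingers at about (420,430) and (605,440) and the bar at (507,440).

{"api": "carry_out", "payload": {"steps": [[[0,0,0,0,0],[0,0,0,0,0],[0,0,0,0,0],[0,0,0,0,0],[0,0,0,0,0],[0,0,0,0,0],[0,0,0,0,0],[0,0,0,0,0]]], "squeeze": 50}}

```text
clock: 3.8
eef_pos: [645.3, -217.6, 307.9]
tcp_rot: [3.138, -0.0, 1.06]
contact_force: [-0.9, 1.0, 1.1]
opening: 0.098
```

```bash
python3 go.py c:82.5,0,152
```

```text
t 3.8 grasp [ 645.3 -217.6  152.9] cab [82.6  0.3] yaw [ 1.7979e+02 -1.0000e-02  6.0720e+01] F [-0.9  1.   1.1] op 0.098 q [-0.33  0.53  1.58 -0.    1.02  0.18]
  -> [-0.0003 -0.0001  0.0009] spin -0.3
```

```bash
python3 -c "
import numpy as np
for t in np.arange(0,2.3,.1).tolist()+[2.24]:
    print(round(t,2), (143.2*np.sin(.627-t)-84).round(1), (116-143.2*np.cos(.627-t)).round(1))"
```

```text
0.0 0.0 0.0
0.1 -12.0 -7.8
0.2 -24.7 -14.3
0.3 -38.0 -19.6
0.4 -51.8 -23.5
0.5 -65.9 -26.0
0.6 -80.1 -27.1
0.7 -94.4 -26.8
0.8 -108.7 -25.1
0.9 -122.6 -21.9
1.0 -136.2 -17.4
1.1 -149.2 -11.5
1.2 -161.6 -4.3
1.3 -173.3 4.0
1.4 -184.0 13.5
1.5 -193.7 24.0
1.6 -202.4 35.4
1.7 -209.8 47.6
1.8 -216.0 60.5
1.9 -220.9 74.0
2.0 -224.4 87.9
2.1 -226.5 102.0
2.2 -227.2 116.3
2.24 -227.1 122.0
```

{"api": "carry_out", "payload": {"steps": [[[0,0,-0.012,-0.008,0],[0,0,-0.025,-0.0145,0],[0,0,-0.038,-0.0195,0],[0,0,-0.052,-0.0235,0],[0,0,-0.066,-0.026,0],[0,0,-0.08,-0.027,0],[0,0,-0.0945,-0.027,0],[0,0,-0.1085,-0.025,0]]]}}

```text
clock: 4.6
eef_pos: [549.7, -164.5, 334.2]
tcp_rot: [3.135, 0.0, 1.06]
contact_force: [1.0, -7.5, 2.3]
opening: 0.096
```

```bash
python3 go.py c:-26,0,177
```

```text
t 4.6 grasp [ 549.7 -164.5  179.2] cab [-26.7   0.5] yaw [1.7961e+02 2.0000e-02 6.0730e+01] F [ 1.  -7.5  2.3] op 0.096 q [-0.29  0.35  1.81 -0.    0.97  0.22]
  -> [-0.0005  0.0007  0.0022] spin -0.3
```

{"api": "carry_out", "payload": {"steps": [[[0,0,-0.0135,0.004,0],[0,0,-0.027,0.009,0],[0,0,-0.04,0.015,0],[0,0,-0.0525,0.022,0],[0,0,-0.064,0.0305,0],[0,0,-0.0745,0.04,0],[0,0,-0.0845,0.0505,0],[0,0,-0.093,0.062,0]]]}}

```text
clock: 5.4
eef_pos: [468.1, -119.1, 272.3]
tcp_rot: [3.133, 0.001, 1.06]
contact_force: [1.3, -5.3, -0.8]
opening: 0.095
```

```bash
python3 go.py c:-119.8,0,116.6 c:-144.5,0,31
```

```text
t 5.4 grasp [ 468.1 -119.1  117.3] cab [-120.1    0.7] yaw [1.7948e+02 3.0000e-02 6.0760e+01] F [ 1.3 -5.3 -0.8] op 0.095 q [-0.25  0.31  2.05 -0.    0.77  0.26]
  -> [-0.0007  0.0003  0.0007] spin -0.3
  -> [-0.0008 -0.0252  0.0861] spin -0.3
```

{"api": "carry_out", "payload": {"steps": [[[0,0,-0.0075,0.0125,0],[0,0,-0.0135,0.0255,0],[0,0,-0.0185,0.039,0],[0,0,-0.022,0.053,0],[0,0,-0.024,0.067,0],[0,0,-0.025,0.081,0],[0,0,-0.025,0.0875,0],[0,0,-0.025,0.0885,0]]]}}

```text
clock: 6.2
eef_pos: [447.6, -107.2, 185.5]
tcp_rot: [3.13, -0.001, 1.06]
contact_force: [-3.9, -0.3, 32.8]
opening: 0.095
```

{"api": "carry_out", "payload": {"steps": [[[0,0,0,0,0],[0,0,0,0,0],[0,0,0,0,0]]]}}

```text
clock: 6.5
eef_pos: [447.4, -107.2, 186.0]
tcp_rot: [3.129, -0.001, 1.06]
contact_force: [0.8, -3.2, 1.2]
opening: 0.096
```

```bash
python3 go.py c:-144.5,0,31; python3 -c "
from h import *
f=cam('side');crop(f,250,140,450,340,4,'s4')"
```

```text
t 6.5 grasp [ 447.4 -107.2   31. ] cab [-144.1    1.1] yaw [ 1.7927e+02 -5.0000e-02  6.0740e+01] F [ 0.8 -3.2  1.2] op 0.096 q [-0.24  0.45  2.14 -0.01  0.54  0.28]
  -> [-0.0011 -0.0004 -0.    ] spin -0.3
```

View pics/s4.png

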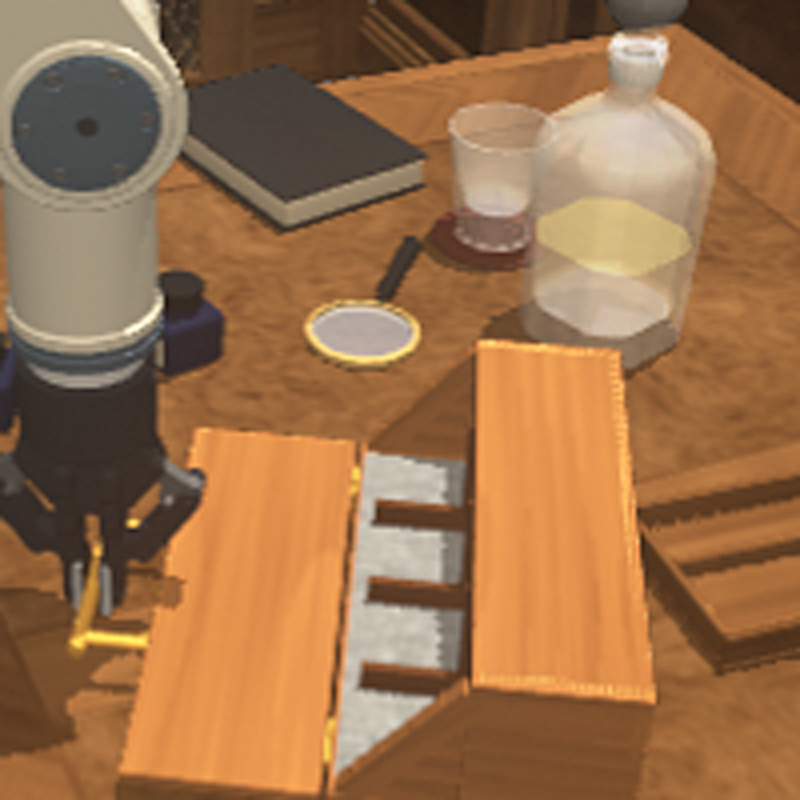

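The door is level, and the bar sits in the jaws at (95,580). I'll open the jaws only a little here so the inner finger stays clear of the door edge.

{"api": "carry_out", "payload": {"steps": [[[25,0,0,0,0],[25,0,0,0,0],[25,0,0,0,0],[25,0,0,-0.03,0],[25,0,0,-0.07,0],[25,0,0,-0.11,0],[25,0,0,-0.15,0],[100,0,0,-0.18,0]]]}}

```text
clock: 7.35
eef_pos: [445.3, -106.0, 368.1]
tcp_rot: [3.128, -0.001, 1.06]
contact_force: [0.8, -0.4, -0.5]
opening: 0.406
```

```bash
python3 - <<'E'
from h import *
f=cam("top"); g=cam("side")
for b in bottles(f): print([np.round(x,1) for x in b])
crop(f,170,100,450,290,2.8,"t5")
E
python3 go.py w:443.6,115.5,200,62.7 w:443.6,115.5,200,-27.3
```

```text
[array([598.6, 295.8]), array([595.7, 297.6]), array([54.2, 49.8]), np.float64(26.3), array([216.6, 186.1]), np.float64(7.6)]
[array([588. , 133.9]), array([590.3, 134.2]), array([52.4, 48.6]), np.float64(11.4), array([268.9, 190.9]), np.float64(8.3)]
[array([474.5, 301.1]), array([473.7, 300.7]), array([54.3, 49.8]), np.float64(63.2), array([213. , 226.1]), np.float64(5.7)]
[array([443.9, 115.7]), array([443.7, 115.1]), array([50.8, 50.4]), np.float64(62.8), array([273.3, 237.9]), np.float64(5.9)]
t 7.45 grasp [ 446.5 -106.3  214.6] cab [-145.3    1.4] yaw [ 1.7891e+02 -1.6000e-01  6.0740e+01] F [ 0.3 -0.4 -0.6] op 0.579 q [-0.24  0.13  2.02 -0.    0.98  0.28]
  -> [ 0.1921 -0.1112  0.0131] spin 88.0
  -> [ 0.1921 -0.1112  0.0131] spin -2.0
```

View pics/t5.png

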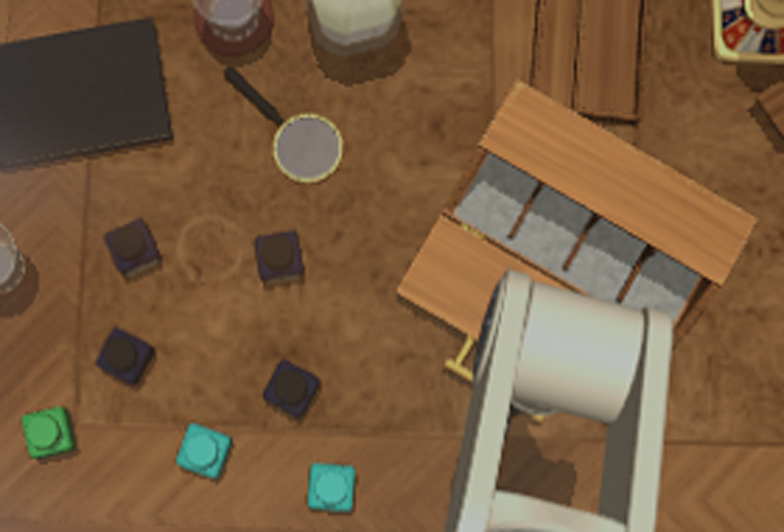

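```bash
python3 - <<'E'
s=open('h.py').read()
s=s.replace('d=M.T@(np.array([x,y,z+155.])-s["eef_pos"])/1000','d=M.T@(np.array([x,y,z])-G)/1000')
s=s.replace('''    print("t",round(s["clock"],2),"grasp",(s["eef_pos"]-[0,0,155]).round(1),"cab",tocab(s["eef_pos"]).round(1)''','''    G=s["eef_pos"]+155*M[:,2]
    print("t",round(s["clock"],2),"grasp",G.round(1),"cab",tocab(G).round(1)''')
open('h.py','w').write(s)
E
python3 go.py w:443.6,115.3,120,-27.3 w:443.6,115.3,27,-27.3
```

```text
t 7.45 grasp [ 449.3 -107.4  214.7] cab [-142.3    1.8] yaw [ 1.7891e+02 -1.6000e-01  6.0740e+01] F [ 0.3 -0.4 -0.6] op 0.579 q [-0.24  0.13  2.02 -0.    0.98  0.28]
  -> [ 0.1913 -0.1155  0.093 ] spin -2.0
  -> [ 0.191  -0.1173  0.186 ] spin -2.0
```

{"api": "carry_out", "payload": {"steps": [[[100,0.191,-0.1155,0.0,-2],[100,0.191,-0.1155,0.0,-2],[100,0.191,-0.1155,0.03,-2],[100,0.191,-0.1155,0.06,-2],[100,0.191,-0.1155,0.09,-2],[100,0.191,-0.1155,0.092,-2],[100,0.191,-0.1155,0.092,-2],[100,0.191,-0.1155,0.092,-2]]]}}

```text
clock: 8.25
eef_pos: [440.9, 115.6, 276.2]
tcp_rot: [3.123, -0.002, 1.095]
contact_force: [-0.3, -0.5, -0.1]
opening: 0.997
```

```bash
python3 go.py w:443.6,115.3,80,-27.3 w:443.6,115.3,27,-27.3
```

```text
t 8.25 grasp [443.6 114.5 121.2] cab [-254.7  193.2] yaw [ 1.7893e+02 -9.0000e-02  6.2740e+01] F [-0.3 -0.5 -0.1] op 0.997 q [ 0.26  0.27  2.1  -0.02  0.75  0.75]
  -> [ 0.0007 -0.0011  0.0412] spin 0.0
  -> [ 0.0006 -0.0021  0.0942] spin 0.0
```

{"api": "carry_out", "payload": {"steps": [[[100,0.0005,-0.002,0.04,0],[100,0.0005,-0.002,0.075,0],[100,0.0005,-0.002,0.094,0],[100,0.0005,-0.002,0.094,0],[0,0.0005,-0.002,0.094,0],[0,0.0005,-0.002,0.094,0],[0,0.0005,-0.002,0.094,0],[0,0.0005,-0.002,0.094,0]]], "squeeze": 50}}

```text
clock: 9.05
eef_pos: [441.8, 116.2, 184.0]
tcp_rot: [3.12, -0.003, 1.095]
contact_force: [-0.9, -3.7, 11.9]
opening: 0.577
```

{"api": "carry_out", "payload": {"steps": [[[0,0,0,0,0],[0,0,0,0,0],[0,0,0,-0.03,0],[0,0,0,-0.07,0],[0,0,0,-0.11,0],[0,0,0,-0.13,0],[0,0,0,-0.13,0]]]}}

```text
clock: 9.75
eef_pos: [440.1, 117.4, 317.0]
tcp_rot: [3.116, -0.007, 1.095]
contact_force: [-0.6, 0.8, -1.6]
opening: 0.576
```

```bash
python3 go.py c:0,-106.5,150; python3 -c "
from h import *
f=cam('side');crop(f,150,80,430,340,2.8,'s6')"
```

```text
t 9.75 grasp [444.1 116.6 162.1] cab [-255.2  195.3] yaw [178.54  -0.42  62.75] F [-0.6  0.8 -1.6] op 0.576 q [ 0.26  0.2   2.08 -0.02  0.84  0.75]
  -> [-0.3094  0.2458  0.0161] spin 1.7
```

View pics/s6.png

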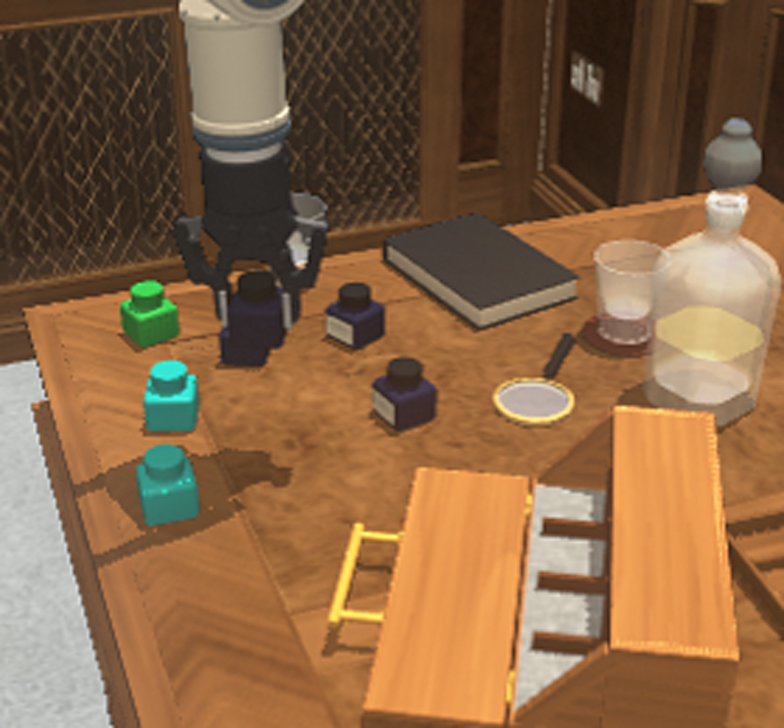

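The bottle is held in the jaws at about (257,310), and the rest of the scene is unchanged. I'll take it to bay 3.

{"api": "carry_out", "payload": {"steps": [[[0,-0.309,0.246,0.0,1.7],[0,-0.309,0.246,0.0,1.7],[0,-0.309,0.246,0.0,1.7],[0,-0.309,0.246,0.0,1.7],[0,-0.309,0.246,0.0,1.7],[0,-0.309,0.246,0.0,1.7],[0,-0.309,0.246,0.0,1.7],[0,-0.309,0.246,0.0,1.7]]]}}

```text
clock: 10.6
eef_pos: [516.1, -272.4, 317.2]
tcp_rot: [3.121, -0.006, 1.065]
contact_force: [0.4, 0.9, -1.5]
opening: 0.573
```

{"api": "carry_out", "payload": {"steps": [[[0,0,0,0,0]]]}}

```text
clock: 10.7
eef_pos: [516.6, -276.9, 315.7]
tcp_rot: [3.12, -0.005, 1.062]
contact_force: [-0.3, 0.0, -0.8]
opening: 0.574
```

```bash
python3 go.py c:0,-106.5,90 c:0,-106.5,64
```

```text
t 10.7 grasp [ 520.  -277.9  160.7] cab [   2.1 -113.1] yaw [178.75  -0.3   60.82] F [-0.3  0.  -0.8] op 0.574 q [-0.5   0.39  1.8   0.01  0.93  0.01]
  -> [ 0.0062 -0.0037  0.0707] spin -0.2
  -> [ 0.0061 -0.0042  0.0967] spin -0.2
```

{"api": "carry_out", "payload": {"steps": [[[0,0.006,-0.004,0.03,0],[0,0.006,-0.004,0.06,0],[0,0.006,-0.004,0.07,0],[0,0.006,-0.004,0.07,0]]]}}

```text
clock: 11.1
eef_pos: [516.6, -269.4, 243.1]
tcp_rot: [3.125, -0.005, 1.062]
contact_force: [-0.8, 0.3, -1.1]
opening: 0.578
```

```bash
python3 go.py c:0,-106.5,64; python3 -c "
from h import *
f=cam('side');crop(f,290,170,430,350,4,'s7'); f=cam('top');crop(f,310,110,450,230,5,'t7')"
```

```text
t 11.1 grasp [ 519.2 -269.9   88.1] cab [  -2.4 -106.5] yaw [179.05  -0.29  60.84] F [-0.8  0.3 -1.1] op 0.578 q [-0.48  0.48  1.85  0.01  0.79  0.02]
  -> [-0.0001  0.002   0.0242] spin -0.2
```

View pics/s7.png

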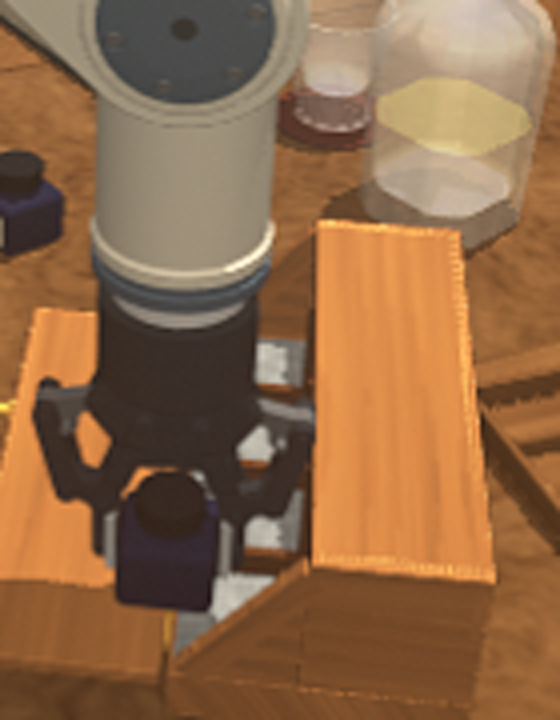

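View pics/t7.png

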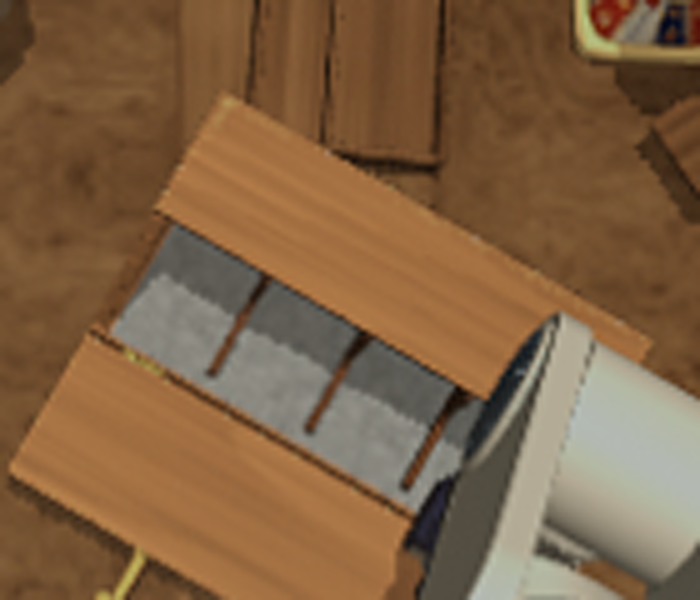

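The bottle sits between the right side wall and the divider at the front of bay 3. I'll lower it, and check the cabinet frame against the divider ends.

```bash
python3 -c "
from h import *
f=cam('top')
for p in plane(f,np.array([(210,375),(308,430),(405,488),(265,282),(365,340),(462,395)])/5+[310,110],51): print(tocab(p).round(1))"
```

```text
[10.1 69. ]
[11.2 -0.5]
[ 10.4 -70.5]
[79.2 68.3]
[79.1 -3.8]
[ 80.  -73.4]
```

{"api": "carry_out", "payload": {"steps": [[[0,0,0.002,0.012,0],[0,0,0.002,0.02,0],[0,0,0.002,0.024,0],[0,0,0.002,0.024,0]]]}}

```text
clock: 11.65
eef_pos: [520.0, -271.1, 221.7]
tcp_rot: [3.12, -0.005, 1.062]
contact_force: [-0.5, 0.6, -1.4]
opening: 0.577
```

```bash
python3 go.py c:0,-106.5,63
```

```text
t 11.65 grasp [ 523.3 -272.1   66.8] cab [   2.2 -106.4] yaw [178.77  -0.3   60.84] F [-0.5  0.6 -1.4] op 0.577 q [-0.48  0.52  1.86  0.01  0.75  0.02]
  -> [-0.0001 -0.0023  0.0037] spin -0.2
```

{"api": "carry_out", "payload": {"steps": [[[0,0,-0.002,0.002,0],[0,0,-0.002,0.002,0],[70,0,-0.002,0.002,0],[70,0,-0.002,0.002,0],[70,0,-0.002,-0.02,0],[70,0,-0.002,-0.05,0],[70,0,-0.002,-0.08,0],[0,0,-0.002,-0.1,0]]]}}

```text
clock: 12.45
eef_pos: [516.4, -269.7, 323.7]
tcp_rot: [3.118, -0.005, 1.062]
contact_force: [0.5, -0.5, -0.4]
opening: 0.541
```

```bash
python3 go.py c:-55,-106.5,150,61.05 c:-55,-106.5,79,61.05; python3 -c "
from h import *
f=cam('side');crop(f,290,170,430,350,4,'s8')"
```

```text
t 12.45 grasp [ 519.9 -270.7  168.8] cab [  -1.4 -106.9] yaw [178.66  -0.3   60.84] F [ 0.5 -0.5 -0.4] op 0.541 q [-0.49  0.37  1.81  0.01  0.94  0.02]
  -> [ 0.0001 -0.054   0.0175] spin 89.8
  -> [-0.0003 -0.0557  0.0885] spin 89.8
```

View pics/s8.png

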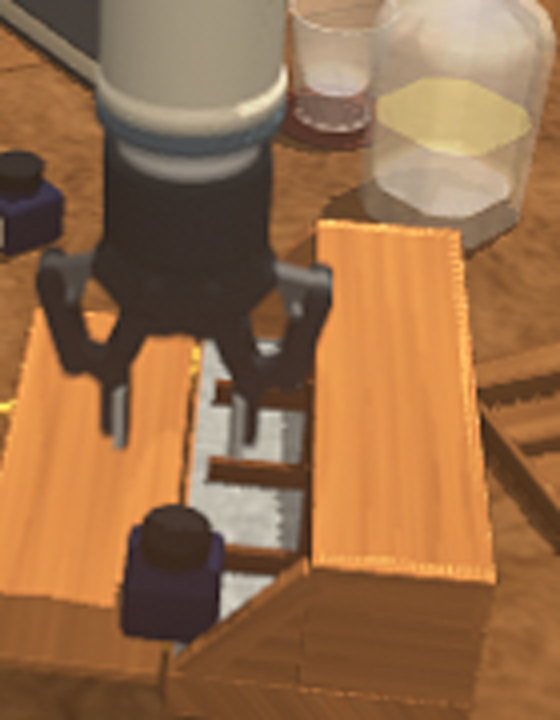

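{"api": "carry_out", "payload": {"steps": [[[0,0,-0.056,0.0,0],[0,0,-0.056,0.0,0],[0,0,-0.056,0.03,0],[0,0,-0.056,0.06,0],[0,0,-0.056,0.085,0],[0,0,-0.056,0.088,0],[0,0,-0.056,0.088,0]]]}}

```text
clock: 13.2
eef_pos: [470.4, -243.5, 236.6]
tcp_rot: [3.116, -0.005, 1.062]
contact_force: [0.0, 0.8, 0.9]
opening: -0.002
```

```bash
python3 go.py c:-30,-106.5,80 c:35,-106.5,80;python3 -c "
from h import *
f=cam('side');crop(f,290,170,430,350,4,'s9')"
```

```text
t 13.2 grasp [ 474.2 -244.7   81.6] cab [ -54.1 -106.2] yaw [178.55  -0.31  60.84] F [0.  0.8 0.9] op -0.002 q [-0.48  0.43  1.98  0.01  0.71  0.02]
  -> [-0.0002  0.024   0.0022] spin -0.2
  -> [0.     0.089  0.0039] spin -0.2
```

View pics/s9.png

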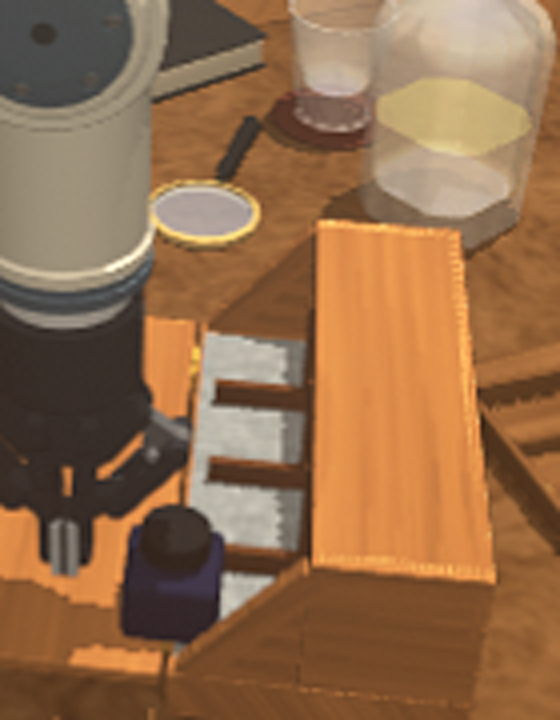

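The closed gripper's linkage spreads wide along cabinet x and would come close to the roof during the push. I'll turn the gripper 90° and push with the broad side of the fingers.

{"api": "carry_out", "payload": {"steps": [[[0,0,0,0,-90],[0,0,0,0,-90],[0,0,0,0,-90],[0,0,0,0,-90],[0,0,0,0,-90],[0,0,0,0,-90],[0,0,0,0,-90],[0,0,0,0,-90]]]}}

```text
clock: 14.05
eef_pos: [471.4, -244.0, 239.2]
tcp_rot: [3.126, 0.026, 2.268]
contact_force: [0.2, -0.7, 0.4]
opening: 0.001
```

{"api": "carry_out", "payload": {"steps": [[[0,0,0,0,-22],[0,0,0,0,-22],[0,0,0,0,-22],[0,0,0,0,-22]]]}}

```text
clock: 14.45
eef_pos: [471.9, -244.3, 240.7]
tcp_rot: [3.137, 0.032, 2.653]
contact_force: [-0.0, -0.6, -0.0]
opening: -0.003
```

```bash
python3 go.py c:-30,-106.5,80,61.05 c:38,-106.5,80,61.05
```

```text
t 14.45 grasp [ 476.7 -246.    85.8] cab [ -51.2 -106.1] yaw [179.72   1.86 152.01] F [-0.  -0.6 -0. ] op -0.003 q [-0.48  0.42  1.97  0.01  0.72 -1.57]
  -> [-0.021  -0.0007  0.0065] spin 1.0
  -> [-0.0889 -0.0019  0.0087] spin 1.0
```

{"api": "carry_out", "payload": {"steps": [[[0,-0.005,-0.001,0.006,1],[0,-0.016,-0.001,0.0065,1],[0,-0.028,-0.001,0.007,1],[0,-0.04,-0.001,0.0075,1],[0,-0.052,-0.001,0.0075,1],[0,-0.064,-0.001,0.008,1],[0,-0.076,-0.001,0.008,1],[0,-0.086,-0.001,0.0085,1]]]}}

```text
clock: 15.25
eef_pos: [548.7, -286.2, 235.0]
tcp_rot: [3.136, 0.033, 2.636]
contact_force: [-0.2, 1.4, -0.3]
opening: -0.004
```

```bash
python3 go.py c:38,-106.5,80,61.05;python3 -c "
from h import *
f=cam('side');crop(f,290,170,430,350,4,'s10')"
```

```text
t 15.25 grasp [ 553.5 -287.9   80.1] cab [  36.3 -105.6] yaw [179.69   1.87 151.01] F [-0.2  1.4 -0.3] op -0.004 q [-0.48  0.54  1.78  0.01  0.79 -1.55]
  -> [-0.0017 -0.0009  0.0002] spin -0.0
```

View pics/s10.png

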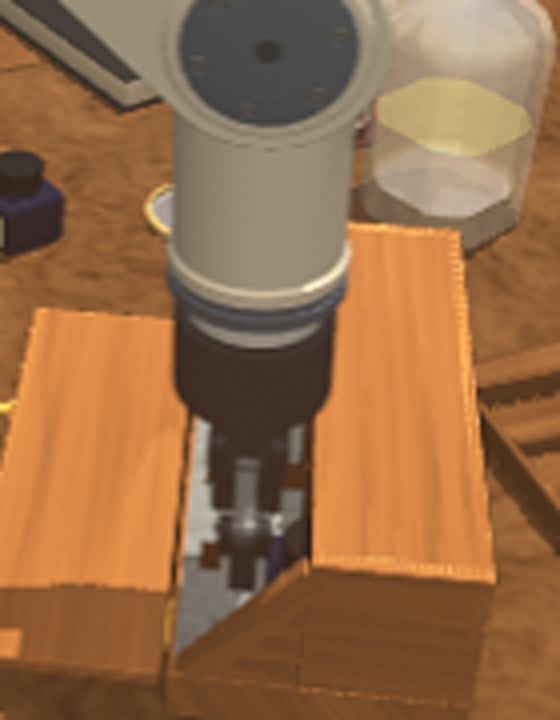

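The bottle has slid back under the roof, its dark body visible behind the fingers at (285,555). I'll push about 5 mm more and back out.

{"api": "carry_out", "payload": {"steps": [[[0,-0.005,0,0,0],[0,-0.005,0,0,0],[0,0.04,0,-0.005,0],[0,0.06,0,-0.04,0],[100,0.06,0,-0.08,0],[100,0.06,0,-0.11,0],[100,0.06,0,-0.11,0]]]}}

```text
clock: 16.0
eef_pos: [494.6, -256.9, 347.6]
tcp_rot: [3.136, 0.042, 2.636]
contact_force: [-0.4, -0.3, 0.1]
opening: 0.504
```

```bash
python3 - <<'E'
from h import *
f=cam("top"); g=cam("side")
for b in bottles(f): print([np.round(x,1) for x in b])
crop(f,310,110,450,230,5,"t11");crop(g,150,80,430,340,2.8,'s11')
E
python3 go.py w:588,134,120,11.4 w:588,134,120,101.4
```

```text
[array([598.7, 295.7]), array([595.7, 297.6]), array([54.2, 49.8]), np.float64(26.3), array([216.7, 186.1]), np.float64(7.6)]
[array([588.1, 133.9]), array([590.2, 134.2]), array([52.4, 48.6]), np.float64(11.2), array([268.9, 190.8]), np.float64(8.2)]
[array([474.7, 301.2]), array([474. , 300.6]), array([54.3, 49.7]), np.float64(63.2), array([213., 226.]), np.float64(5.7)]
[array([ 215.1, -188.3]), array([ 218.9, -193.7]), array([ 20.1, 169.6]), np.float64(68.5), array([372.2, 316.5]), np.float64(24.2)]
t 16.1 grasp [ 498.9 -258.3  188.9] cab [ -25.8 -106.1] yaw [179.68   2.07 151.01] F [-0.5  0.   0.2] op 0.676 q [-0.48  0.31  1.85  0.01  0.95 -1.55]
  -> [0.1146 0.3859 0.0669] spin 49.6
  -> [0.1146 0.3859 0.0669] spin -40.4
```

View pics/s11.png

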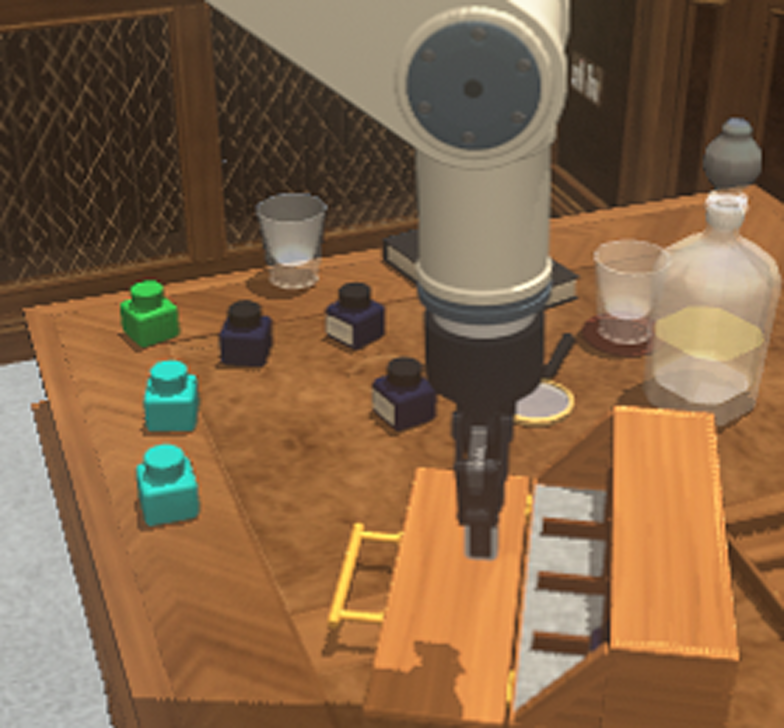

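{"api": "carry_out", "payload": {"steps": [[[100,0.1146,0.386,0.0,49.6],[100,0.1146,0.386,0.0,49.6],[100,0.1146,0.386,0.0,49.6],[100,0.1146,0.386,0.0,49.6],[100,0.1146,0.386,0.0,49.6],[100,0.1146,0.386,0.0,49.6],[100,0.1146,0.386,0.0,49.6],[100,0.1146,0.386,0.02,49.6]]]}}

```text
clock: 16.9
eef_pos: [573.8, 105.3, 329.6]
tcp_rot: [3.11, 0.019, 1.768]
contact_force: [1.1, 0.2, 0.9]
opening: 0.999
```

{"api": "carry_out", "payload": {"steps": [[[100,0,0,0,0]]]}}

```text
clock: 17.0
eef_pos: [573.7, 109.9, 326.7]
tcp_rot: [3.113, 0.018, 1.771]
contact_force: [-0.5, -0.3, 0.1]
opening: 0.999
```

```bash
python3 go.py w:589,134,110,11.4 w:589,134,27,11.4
```

```text
t 17.0 grasp [578.6 108.1 171.8] cab [-133.4  253. ] yaw [178.36   1.03 101.49] F [-0.5 -0.3  0.1] op 0.999 q [ 0.19  0.37  1.8  -0.02  0.94  0.  ]
  -> [0.0244 0.0136 0.0618] spin 0.1
  -> [0.0259 0.0112 0.1448] spin 0.1
```

{"api": "carry_out", "payload": {"steps": [[[100,0.025,0.0135,0.02,0],[100,0.025,0.013,0.05,0],[100,0.025,0.0125,0.07,0],[100,0.025,0.0125,0.07,0]]]}}

```text
clock: 17.4
eef_pos: [581.2, 135.4, 252.5]
tcp_rot: [3.121, 0.018, 1.772]
contact_force: [-0.7, -0.6, -0.6]
opening: 1.0
```

```bash
python3 go.py w:589,134,27,11.4
```

```text
t 17.4 grasp [585.  133.3  97.6] cab [-140.1  278.1] yaw [178.8    1.05 101.52] F [-0.7 -0.6 -0.6] op 1.0 q [ 0.23  0.49  1.82 -0.03  0.82  0.05]
  -> [0.0012 0.0026 0.0706] spin 0.1
```

{"api": "carry_out", "payload": {"steps": [[[100,0.001,0.0025,0.035,0],[100,0.001,0.0025,0.065,0],[100,0.001,0.0025,0.0705,0],[0,0.001,0.0025,0.0705,0],[0,0.001,0.0025,0.0705,0],[0,0.001,0.0025,0.0705,0],[0,0.001,0.0025,0.0705,0],[0,0.001,0.0025,0.0705,0]]]}}

```text
clock: 18.2
eef_pos: [586.2, 136.1, 184.2]
tcp_rot: [3.117, 0.018, 1.772]
contact_force: [0.4, -0.9, 8.0]
opening: 0.575
```

```bash
python3 go.py w:589,134,27,11.4
```

```text
t 18.2 grasp [590.4 134.   29.3] cab [-135.6  281.4] yaw [178.6    1.05 101.52] F [ 0.4 -0.9  8. ] op 0.575 q [ 0.23  0.59  1.83 -0.03  0.69  0.05]
  -> [ 0.0003 -0.0015  0.0023] spin 0.1
```

{"api": "carry_out", "payload": {"steps": [[[0,0,0,0,0],[0,0,0,0,0],[0,0,0,-0.03,0],[0,0,0,-0.07,0],[0,0,0,-0.11,0],[0,0,0,-0.13,0],[0,0,0,-0.13,0]]]}}

```text
clock: 18.9
eef_pos: [583.5, 138.1, 317.7]
tcp_rot: [3.111, 0.018, 1.772]
contact_force: [0.1, -0.2, -1.2]
opening: 0.576
```

```bash
python3 go.py c:0,-35,160; python3 -c "
from h import *
f=cam('side');crop(f,150,80,430,340,2.8,'s12')"
```

```text
t 18.9 grasp [588.7 136.2 162.7] cab [-138.3  282.5] yaw [178.26   1.04 101.52] F [ 0.1 -0.2 -1.2] op 0.576 q [ 0.24  0.4   1.78 -0.02  0.93  0.05]
  -> [-0.3312 -0.1011  0.0057] spin 40.5
```

View pics/s12.png

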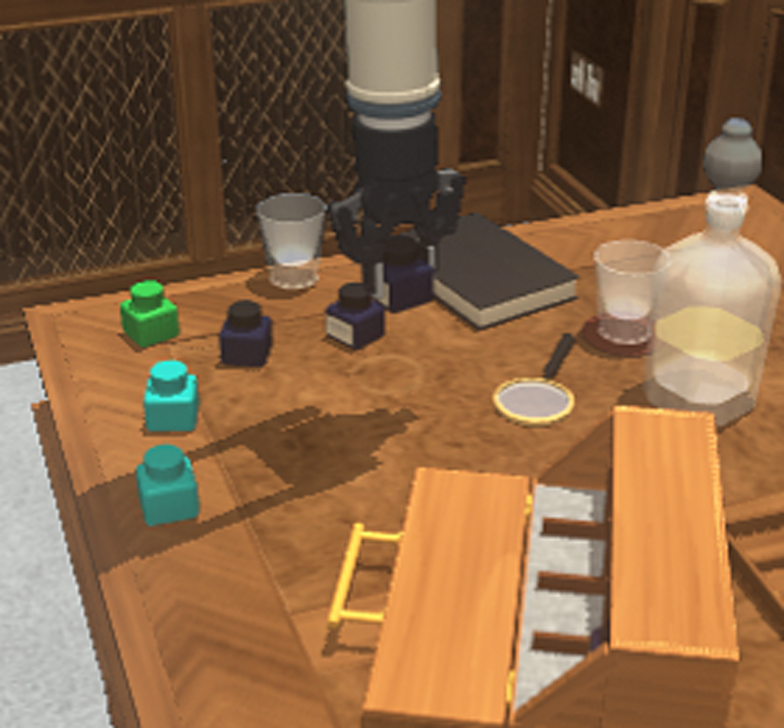

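{"api": "carry_out", "payload": {"steps": [[[0,-0.331,-0.101,0.0,40.5],[0,-0.331,-0.101,0.0,40.5],[0,-0.331,-0.101,0.0,40.5],[0,-0.331,-0.101,0.0,40.5],[0,-0.331,-0.101,0.0,40.5],[0,-0.331,-0.101,0.0,40.5],[0,-0.331,-0.101,0.0,40.5],[0,-0.331,-0.101,0.0,40.5]]]}}

```text
clock: 19.75
eef_pos: [548.7, -211.3, 316.8]
tcp_rot: [3.111, -0.002, 1.061]
contact_force: [1.0, 0.6, -1.6]
opening: 0.575
```

{"api": "carry_out", "payload": {"steps": [[[0,0,0,0,0]]]}}

```text
clock: 19.85
eef_pos: [547.9, -212.1, 315.0]
tcp_rot: [3.113, -0.002, 1.059]
contact_force: [-0.2, 0.1, -1.1]
opening: 0.579
```

```bash
python3 go.py c:0,-35,90 c:0,-35,66
```

```text
t 19.85 grasp [ 551.9 -214.   160.1] cab [ -1.  -41.7] yaw [ 1.7838e+02 -1.2000e-01  6.0660e+01] F [-0.2  0.1 -1.1] op 0.579 q [-0.37  0.39  1.8  -0.    0.92  0.14]
  -> [ 0.0066 -0.0011  0.0701] spin -0.4
  -> [ 0.0066 -0.0018  0.0941] spin -0.4
```

{"api": "carry_out", "payload": {"steps": [[[0,0.0065,-0.001,0.03,0],[0,0.0065,-0.001,0.06,0],[0,0.0065,-0.001,0.08,0],[0,0.0065,-0.001,0.085,0],[0,0.0065,-0.001,0.085,0]]]}}

```text
clock: 20.35
eef_pos: [552.0, -205.9, 228.7]
tcp_rot: [3.116, -0.002, 1.06]
contact_force: [0.1, 0.0, -2.0]
opening: 0.578
```

```bash
python3 go.py c:0,-35,65;python3 -c "
from h import *
f=cam('side');crop(f,290,170,430,350,4,'s13')"
```

```text
t 20.35 grasp [ 555.6 -207.6   73.8] cab [ -0.8 -34.4] yaw [ 1.7855e+02 -1.0000e-01  6.0720e+01] F [ 0.1  0.  -2. ] op 0.578 q [-0.36  0.51  1.85 -0.    0.76  0.15]
  -> [-0.0006  0.0006  0.0088] spin -0.3
```

View pics/s13.png

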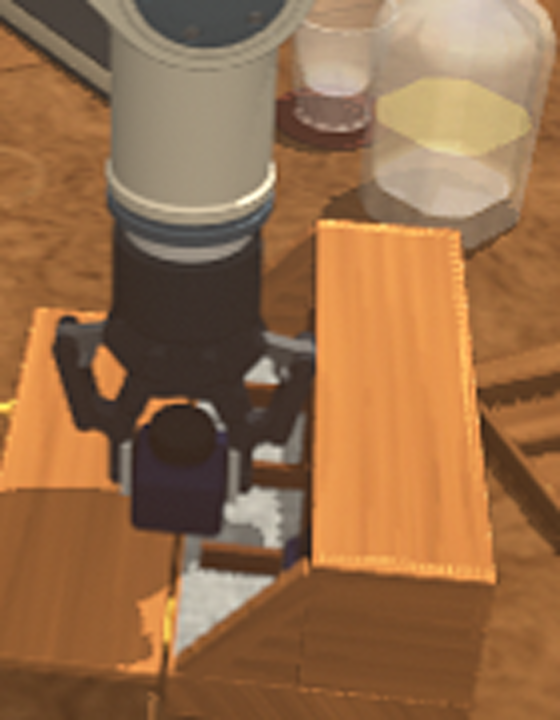

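The bottle is centred at the front of bay 2 at (180,480). I'll lower it and release.

{"api": "carry_out", "payload": {"steps": [[[0,0,0.0005,0.006,0],[0,0,0.0005,0.0085,0],[0,0,0.0005,0.009,0],[70,0,0.0005,0.009,0],[70,0,0.0005,0.009,0],[70,0,0.0005,-0.02,0],[70,0,0.0005,-0.06,0],[70,0,0.0005,-0.09,0]]]}}

```text
clock: 21.2
eef_pos: [550.9, -205.6, 321.9]
tcp_rot: [3.113, -0.002, 1.059]
contact_force: [0.0, -0.7, -0.4]
opening: 0.698
```

{"api": "carry_out", "payload": {"steps": [[[0,0,-0.055,0,-90],[0,0,-0.055,0,-90],[0,0,-0.055,0,-90],[0,0,-0.055,0,-90],[0,0,-0.055,0,-90],[0,0,-0.055,0,-90],[0,0,-0.055,0,-90],[0,0,-0.055,0,-90]]]}}

```text
clock: 22.0
eef_pos: [502.9, -178.8, 320.8]
tcp_rot: [3.129, 0.026, 2.265]
contact_force: [-0.8, 0.4, -0.8]
opening: -0.001
```

{"api": "carry_out", "payload": {"steps": [[[0,0,0,0,-22],[0,0,0,0,-22],[0,0,0,0,-22],[0,0,0,0,-22]]]}}

```text
clock: 22.4
eef_pos: [503.0, -178.8, 321.1]
tcp_rot: [3.14, 0.03, 2.651]
contact_force: [0.4, -0.4, 0.6]
opening: 0.002
```

```bash
python3 go.py c:-52,-35,80,61.05;python3 -c "
from h import *
f=cam('side');crop(f,290,170,430,350,4,'s14')"
```

```text
t 22.4 grasp [ 507.2 -180.8  166.2] cab [-56.1 -34.4] yaw [179.91   1.7  151.87] F [ 0.4 -0.4  0.6] op 0.002 q [-0.34  0.3   1.92 -0.    0.89 -1.42]
  -> [-0.0016 -0.0008  0.0863] spin 0.8
```

View pics/s14.png

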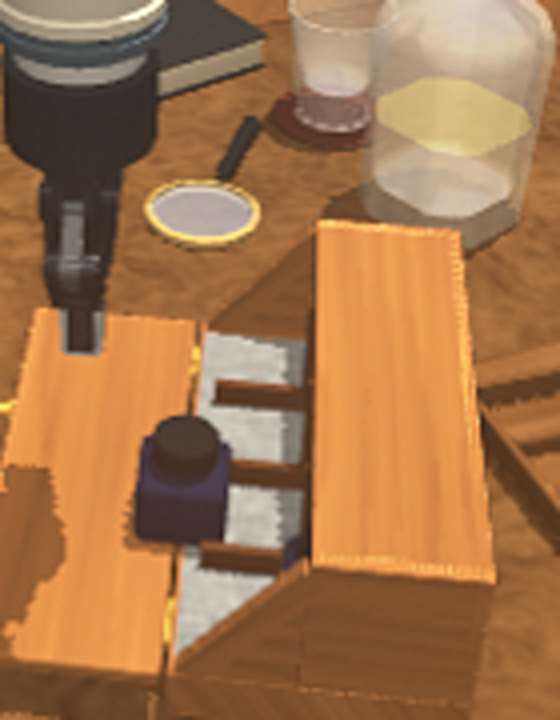

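{"api": "carry_out", "payload": {"steps": [[[0,0,-0.001,0.03,1],[0,0,-0.001,0.06,1],[0,-0.001,-0.001,0.08,1],[0,-0.001,-0.001,0.086,1],[0,-0.001,-0.001,0.086,1]]]}}

```text
clock: 22.95
eef_pos: [505.5, -181.3, 234.6]
tcp_rot: [3.14, 0.028, 2.628]
contact_force: [0.8, 0.6, 1.2]
opening: -0.002
```

```bash
python3 go.py c:-35,-35,80,61.05 c:42,-35,80,61.05
```

```text
t 22.95 grasp [ 509.5 -183.1   79.7] cab [-53.  -35.3] yaw [179.89   1.61 150.59] F [0.8 0.6 1.2] op -0.002 q [-0.35  0.44  1.96 -0.    0.71 -1.4 ]
  -> [-0.018   0.0004  0.0002] spin -0.5
  -> [-0.095   0.001   0.0024] spin -0.5
```

{"api": "carry_out", "payload": {"steps": [[[0,-0.012,0.0005,0,0],[0,-0.024,0.0005,0.0005,0],[0,-0.036,0.0005,0.001,0],[0,-0.048,0.0005,0.001,0],[0,-0.06,0.0005,0.0015,0],[0,-0.072,0.001,0.002,0],[0,-0.084,0.001,0.002,0],[0,-0.095,0.001,0.002,0]]]}}

```text
clock: 23.75
eef_pos: [589.7, -227.5, 235.2]
tcp_rot: [3.14, 0.028, 2.628]
contact_force: [-0.1, -0.6, 0.3]
opening: 0.001
```

```bash
python3 go.py c:42,-35,80,61.05
```

```text
t 23.75 grasp [ 593.7 -229.4   80.3] cab [ 43.1 -35. ] yaw [179.88   1.62 150.59] F [-0.1 -0.6  0.3] op 0.001 q [-0.37  0.55  1.75 -0.    0.81 -1.43]
  -> [0.0011 0.     0.0002] spin -0.5
```

{"api": "carry_out", "payload": {"steps": [[[0,0,0,0,0],[0,0,0,0,0],[0,0.04,0,-0.005,0],[0,0.06,0,-0.04,0],[100,0.06,0,-0.08,0],[100,0.06,0,-0.11,0],[100,0.06,0,-0.11,0]]]}}

```text
clock: 24.45
eef_pos: [535.4, -196.9, 347.9]
tcp_rot: [3.138, 0.035, 2.628]
contact_force: [0.2, -1.4, -0.3]
opening: 0.508
```

```bash
python3 - <<'E'
from h import *
f=cam("top"); g=cam("side")
for b in bottles(f): print([np.round(x,1) for x in b])
crop(g,150,80,430,340,2.8,'s15')
E
python3 go.py w:474.3,301,120,63.2 w:474.3,301,120,-26.8
```

```text
[array([598.5, 295.7]), array([595.7, 297.6]), array([54.2, 49.8]), np.float64(26.3), array([216.7, 186.1]), np.float64(7.6)]
[array([ 532.9, -376.3]), array([ 537.5, -370.3]), array([ 42.3, 174.4]), np.float64(79.2), array([433.4, 213.2]), np.float64(8.9)]
[array([474.8, 301.3]), array([474. , 300.6]), array([54.3, 49.7]), np.float64(63.2), array([212.9, 226. ]), np.float64(5.7)]
[array([ 254.4, -129.7]), array([ 253.6, -131.3]), array([ 16.4, 161.2]), np.float64(73.7), array([353.1, 303. ]), np.float64(23.4)]
t 24.55 grasp [ 538.5 -198.5  189.1] cab [-20.1 -34.7] yaw [179.87   1.69 150.59] F [-0.5 -0.2 -0.2] op 0.678 q [-0.35  0.33  1.82 -0.    0.96 -1.41]
  -> [0.3031 0.4035 0.061 ] spin -2.6
  -> [0.3031 0.4035 0.061 ] spin 87.4
```

View pics/s15.png

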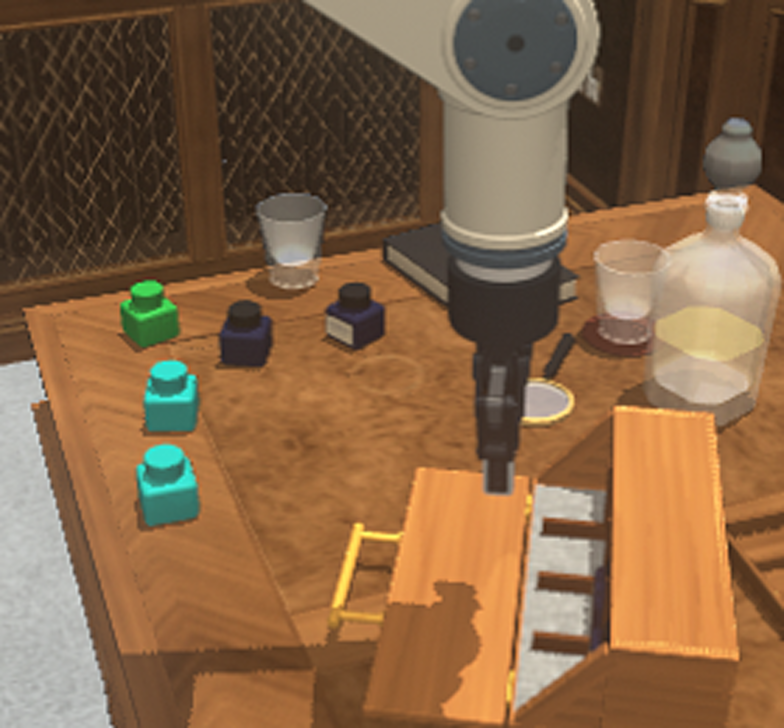

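{"api": "carry_out", "payload": {"steps": [[[100,0.303,0.4035,0.0,87.4],[100,0.303,0.4035,0.0,87.4],[100,0.303,0.4035,0.0,87.4],[100,0.303,0.4035,0.0,87.4],[100,0.303,0.4035,0.0,87.4],[100,0.303,0.4035,0.0,87.4],[100,0.303,0.4035,0.0,87.4],[100,0.303,0.4035,0.0,87.4]]]}}

```text
clock: 25.35
eef_pos: [487.6, 160.1, 336.5]
tcp_rot: [3.117, 0.013, 1.548]
contact_force: [0.4, -0.0, -0.5]
opening: 1.0
```

```bash
python3 go.py w:474.3,301,120,-26.8
```

```text
t 25.35 grasp [491.3 158.  181.5] cab [-234.   254.5] yaw [178.62   0.72  88.71] F [ 0.4 -0.  -0.5] op 1.0 q [ 0.32  0.26  1.94 -0.03  0.92  0.36]
  -> [ 0.1433 -0.0217  0.0592] spin 25.5
```

{"api": "carry_out", "payload": {"steps": [[[100,0.143,-0.0215,0.0,25.5],[100,0.143,-0.0215,0.0,25.5],[100,0.143,-0.0215,0.02,25.5],[100,0.143,-0.0215,0.05,25.5],[100,0.143,-0.0215,0.06,25.5],[100,0.143,-0.0215,0.06,25.5]]]}}

```text
clock: 25.95
eef_pos: [469.5, 301.8, 271.4]
tcp_rot: [3.117, 0.007, 1.105]
contact_force: [-0.5, -1.1, 0.9]
opening: 0.998
```

```bash
python3 go.py w:474.3,301,27,-26.8
```

```text
t 25.95 grasp [472.4 299.2 116.5] cab [-318.8  368.8] yaw [178.61   0.38  63.34] F [-0.5 -1.1  0.9] op 0.998 q [ 0.58  0.41  1.89 -0.03  0.83  1.06]
  -> [ 0.0031 -0.0013  0.0894] spin 0.1
```

{"api": "carry_out", "payload": {"steps": [[[100,0.003,-0.001,0.04,0],[100,0.003,-0.001,0.075,0],[100,0.003,-0.001,0.089,0],[100,0.003,-0.001,0.089,0],[0,0.003,-0.001,0.089,0],[0,0.003,-0.001,0.089,0],[0,0.003,-0.001,0.089,0],[0,0.003,-0.001,0.089,0]]]}}

```text
clock: 26.75
eef_pos: [472.4, 303.7, 184.5]
tcp_rot: [3.116, 0.004, 1.106]
contact_force: [-0.4, -2.4, 8.0]
opening: 0.579
```

{"api": "carry_out", "payload": {"steps": [[[0,0,0,0,0],[0,0,0,0,0],[0,0,0,-0.03,0],[0,0,0,-0.07,0],[0,0,0,-0.11,0],[0,0,0,-0.135,0],[0,0,0,-0.135,0]]]}}

```text
clock: 27.45
eef_pos: [470.5, 306.6, 323.4]
tcp_rot: [3.112, -0.002, 1.106]
contact_force: [-0.1, -0.9, -1.7]
opening: 0.575
```

```bash
python3 go.py c:0,35,160; python3 -c "
from h import *
f=cam('side');crop(f,150,80,430,340,2.8,'s16')"
```

```text
t 27.45 grasp [474.7 304.8 168.5] cab [-319.6  374.8] yaw [ 1.7832e+02 -1.0000e-01  6.3370e+01] F [-0.1 -0.9 -1.7] op 0.575 q [ 0.58  0.34  1.85 -0.03  0.93  1.07]
  -> [-0.3525  0.3053  0.0168] spin 2.3
```

View pics/s16.png

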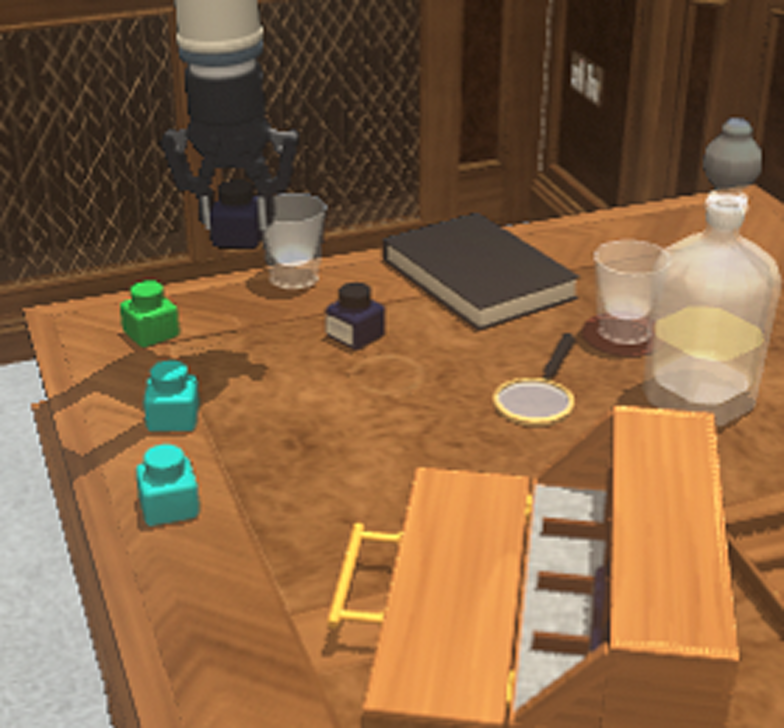

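{"api": "carry_out", "payload": {"steps": [[[0,-0.3525,0.305,0.0,2.3],[0,-0.3525,0.305,0.0,2.3],[0,-0.3525,0.305,0.0,2.3],[0,-0.3525,0.305,0.0,2.3],[0,-0.3525,0.305,0.0,2.3],[0,-0.3525,0.305,0.0,2.3],[0,-0.3525,0.305,0.0,2.3],[0,-0.3525,0.305,0.0,2.3]]]}}

```text
clock: 28.3
eef_pos: [567.6, -83.8, 326.6]
tcp_rot: [3.116, 0.001, 1.066]
contact_force: [0.1, 1.0, -1.1]
opening: 0.581
```

```bash
python3 go.py c:0,35,160
```

```text
t 28.3 grasp [570.9 -85.8 171.6] cab [-46.3  79.6] yaw [1.7856e+02 4.0000e-02 6.1060e+01] F [ 0.1  1.  -1.1] op 0.581 q [-0.15  0.36  1.82 -0.01  0.94  0.37]
  -> [-0.0446  0.046   0.0128] spin 0.0
```

{"api": "carry_out", "payload": {"steps": [[[0,-0.0445,0.046,0.01,0],[0,-0.0445,0.046,0.01,0],[0,-0.0445,0.046,0.01,0],[0,-0.0445,0.046,0.035,0],[0,-0.0445,0.046,0.06,0],[0,-0.0445,0.046,0.08,0],[0,-0.0445,0.046,0.09,0],[0,-0.0445,0.046,0.09,0]]]}}

```text
clock: 29.1
eef_pos: [587.3, -144.9, 235.9]
tcp_rot: [3.12, 0.002, 1.067]
contact_force: [1.0, -0.3, -1.3]
opening: 0.572
```

```bash
python3 go.py c:0,35,65;python3 -c "
from h import *
f=cam('side');crop(f,290,170,430,350,4,'s17')"
```

```text
t 29.1 grasp [ 590.1 -146.7   80.9] cab [-0.1 35.6] yaw [1.7878e+02 9.0000e-02 6.1120e+01] F [ 1.  -0.3 -1.3] op 0.572 q [-0.24  0.52  1.81 -0.01  0.79  0.27]
  -> [-0.0006 -0.0002  0.0159] spin 0.1
```

View pics/s17.png

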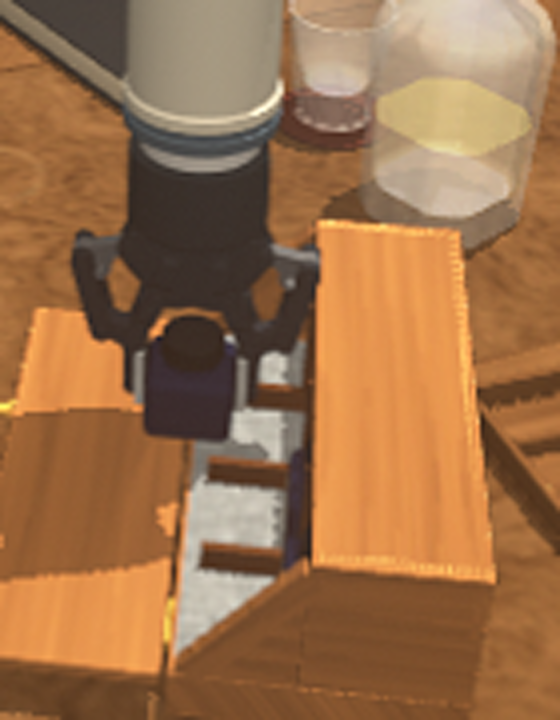

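The third bottle is over the front of bay 1 at (190,385). I'll lower it and release.

{"api": "carry_out", "payload": {"steps": [[[0,0,0,0.008,0],[0,0,0,0.014,0],[0,0,0,0.016,0],[0,0,0,0.016,0],[70,0,0,0.016,0],[70,0,0,0.016,0],[70,0,0,-0.015,0],[70,0,0,-0.05,0]]]}}

```text
clock: 29.95
eef_pos: [586.4, -144.5, 287.0]
tcp_rot: [3.121, 0.002, 1.066]
contact_force: [0.8, 0.1, 0.6]
opening: 0.705
```

{"api": "carry_out", "payload": {"steps": [[[40,0,0,-0.03,0],[0,0,-0.055,-0.04,-90],[0,0,-0.055,-0.04,-90],[0,0,-0.055,-0.04,-90],[0,0,-0.055,-0.04,-90],[0,0,-0.055,-0.04,-90],[0,0,-0.055,-0.04,-90],[0,0,-0.055,-0.04,-90]]]}}

```text
clock: 30.75
eef_pos: [537.6, -117.6, 326.4]
tcp_rot: [3.132, 0.02, 2.122]
contact_force: [-0.0, -0.5, -0.1]
opening: 0.003
```

```bash
python3 go.py c:-52,35,80,61.05;python3 -c "
from h import *
f=cam('side');crop(f,290,170,430,350,4,'s18')"
```

```text
t 30.75 grasp [ 540.5 -119.4  171.4] cab [-56.7  35.5] yaw [179.46   1.12 121.61] F [-0.  -0.5 -0.1] op 0.003 q [-0.22  0.32  1.87 -0.01  0.92 -0.76]
  -> [-0.0026  0.001   0.0915] spin -29.4
```

View pics/s18.png

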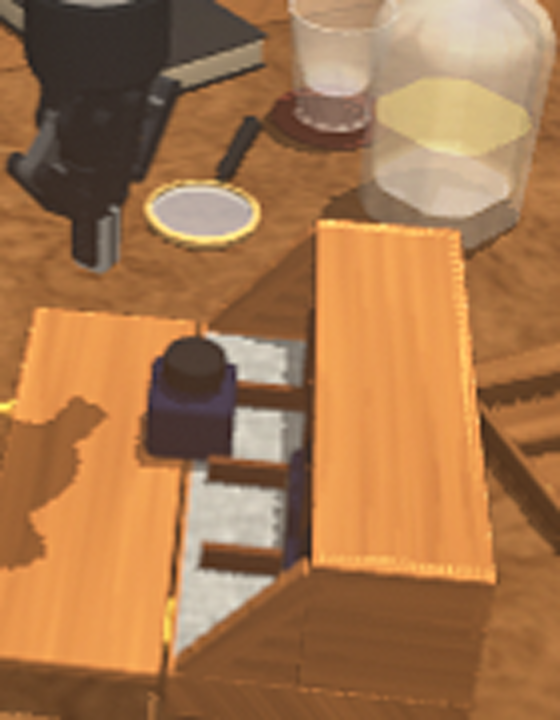

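{"api": "carry_out", "payload": {"steps": [[[0,0,0,0.015,-29.4],[0,0,0,0.03,-29.4],[0,0,0,0.05,-29.4],[0,-0.0015,0.001,0.075,-29.4],[0,-0.0025,0.001,0.088,-29.4],[0,-0.0025,0.001,0.091,-29.4],[0,-0.0025,0.001,0.091,-29.4]]]}}

```text
clock: 31.5
eef_pos: [541.6, -120.3, 235.5]
tcp_rot: [-3.14, 0.021, 2.642]
contact_force: [0.4, 0.2, 0.9]
opening: 0.001
```

```bash
python3 go.py c:-35,35,80,61.05 c:42,35,80,61.05
```

```text
t 31.5 grasp [ 544.3 -122.1   80.5] cab [-52.  35.] yaw [-179.9     1.22  151.38] F [0.4 0.2 0.9] op 0.001 q [-0.22  0.46  1.92 -0.01  0.74 -1.28]
  -> [-0.017  -0.0001  0.0009] spin 0.3
  -> [-0.094  -0.0006  0.0025] spin 0.3
```

{"api": "carry_out", "payload": {"steps": [[[0,-0.012,0,0.0005,0],[0,-0.024,0,0.001,0],[0,-0.036,0,0.001,0],[0,-0.048,0,0.0015,0],[0,-0.06,0,0.0015,0],[0,-0.072,-0.0005,0.002,0],[0,-0.084,-0.0005,0.002,0],[0,-0.094,-0.0005,0.0025,0]]]}}

```text
clock: 32.3
eef_pos: [624.9, -166.4, 234.9]
tcp_rot: [-3.14, 0.022, 2.642]
contact_force: [-0.7, 1.3, 1.0]
opening: 0.001
```

```bash
python3 go.py c:42,35,80,61.05
```

```text
t 32.3 grasp [ 627.7 -168.2   80. ] cab [43.2 35. ] yaw [-179.9     1.23  151.37] F [-0.7  1.3  1. ] op 0.001 q [-0.26  0.57  1.71 -0.01  0.84 -1.33]
  -> [ 0.0012  0.     -0.0001] spin 0.3
```

{"api": "carry_out", "payload": {"steps": [[[0,0,0,0,0],[0,0,0,0,0],[0,0.04,0,-0.005,0],[0,0.06,0,-0.04,0],[100,0.06,0,-0.08,0],[100,0.06,0,-0.11,0],[100,0.06,0,-0.11,0]]]}}

```text
clock: 33.0
eef_pos: [571.1, -136.3, 348.3]
tcp_rot: [3.141, 0.029, 2.642]
contact_force: [0.9, 0.4, -0.4]
opening: 0.506
```

```bash
python3 - <<'E'
from h import *
f=cam("top"); g=cam("side")
for b in bottles(f): print([np.round(x,1) for x in b])
crop(g,150,80,430,340,2.8,'s19')
E
python3 go.py w:597.5,296.5,120,26.3 w:597.5,296.5,120,-63.7
```

```text
[array([ 568.6, -283.2]), array([ 601.2, -285.6]), array([ 38.3, 177. ]), np.float64(84.2), array([403.9, 200.9]), np.float64(21.3)]
[array([598.5, 295.5]), array([595.7, 297.6]), array([54.2, 49.8]), np.float64(26.3), array([216.7, 186.1]), np.float64(7.6)]
[array([291.5, -69.3]), array([244.8,  -5.4]), array([118.8, 264.7]), np.float64(31.6), array([333.3, 290.2]), np.float64(5.9)]
t 33.1 grasp [ 572.9 -138.   189.2] cab [-19.3  34.9] yaw [-179.92    1.31  151.37] F [ 0.1  0.1 -0.8] op 0.676 q [-0.23  0.35  1.78 -0.01  0.98 -1.3 ]
  -> [0.1881 0.3932 0.0644] spin 35.1
  -> [0.1881 0.3932 0.0644] spin -54.9
```

View pics/s19.png

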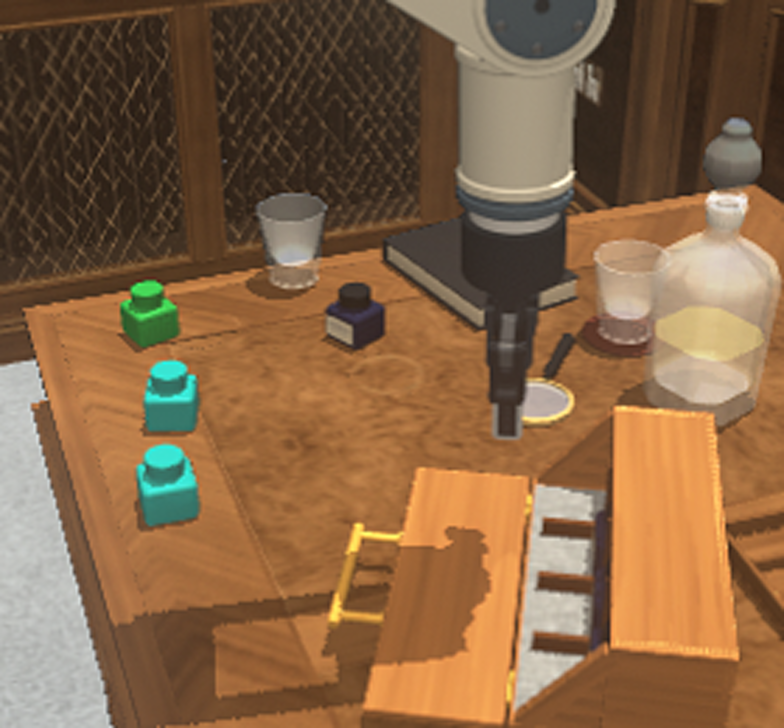

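{"api": "carry_out", "payload": {"steps": [[[100,0.188,0.393,0.0,35],[100,0.188,0.393,0.0,35],[100,0.188,0.393,0.0,35],[100,0.188,0.393,0.0,35],[100,0.188,0.393,0.0,35],[100,0.188,0.393,0.0,35],[100,0.188,0.393,0.0,35],[100,0.188,0.393,0.0,35]]]}}

```text
clock: 33.9
eef_pos: [589.8, 250.1, 337.8]
tcp_rot: [3.133, 0.019, 2.031]
contact_force: [0.5, -0.4, 0.5]
opening: 0.998
```

```bash
python3 go.py w:597.3,296.3,110,26.3
```

```text
t 33.9 grasp [592.4 248.  182.8] cab [-189.1  382.2] yaw [179.48   1.11 116.37] F [ 0.5 -0.4  0.5] op 0.998 q [ 0.4   0.44  1.66 -0.02  1.03 -0.05]
  -> [0.0425 0.0252 0.0722] spin 0.1
```

{"api": "carry_out", "payload": {"steps": [[[100,0.0425,0.025,0.0,0],[100,0.0425,0.025,0.03,0],[100,0.0425,0.025,0.06,0],[100,0.0425,0.025,0.072,0],[100,0.0425,0.025,0.072,0]]]}}

```text
clock: 34.4
eef_pos: [593.4, 297.6, 262.0]
tcp_rot: [3.138, 0.019, 2.031]
contact_force: [-0.4, -1.0, 1.1]
opening: 1.002
```

```bash
python3 -c "
from h import *
g=cam('side')
crop(g,200,100,340,240,5,'s20')"; python3 go.py w:597.3,296.3,27,26.3
```

```text
t 34.45 grasp [596.4 295.6 109. ] cab [-208.6  425.7] yaw [179.64   1.11 116.35] F [-0.2  0.5  0.1] op 0.996 q [ 0.47  0.56  1.65 -0.02  0.93  0.02]
  -> [0.0019 0.0006 0.082 ] spin 0.1
```

View pics/s20.png

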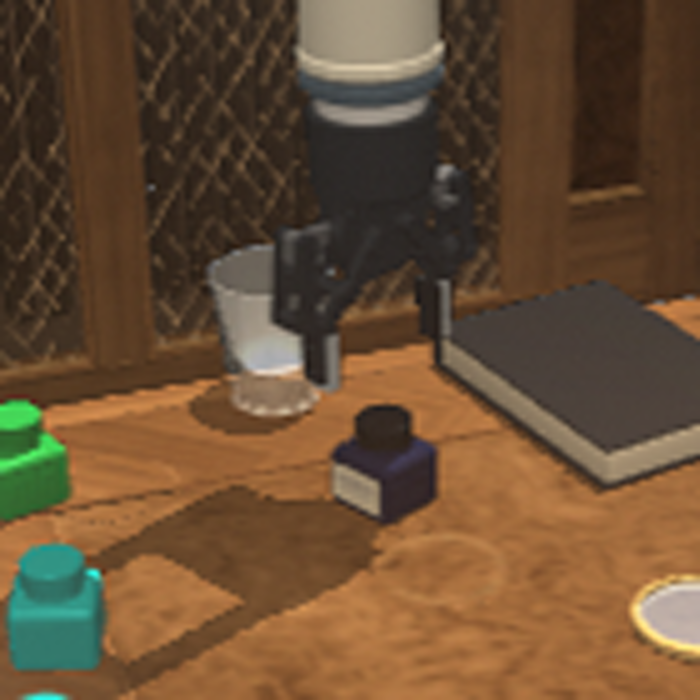

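{"api": "carry_out", "payload": {"steps": [[[100,0.002,0.0005,0.04,0],[100,0.002,0.0005,0.07,0],[100,0.002,0.0005,0.082,0],[100,0.002,0.0005,0.082,0],[0,0.002,0.0005,0.082,0],[0,0.002,0.0005,0.082,0],[0,0.002,0.0005,0.082,0],[0,0.002,0.0005,0.082,0]]]}}

```text
clock: 35.25
eef_pos: [595.9, 299.1, 184.2]
tcp_rot: [3.132, 0.019, 2.031]
contact_force: [0.0, -0.1, 5.8]
opening: 0.58
```

{"api": "carry_out", "payload": {"steps": [[[0,0,0,0,0],[0,0,0,0,0],[0,0,0,-0.03,0],[0,0,0,-0.07,0],[0,0,0,-0.11,0],[0,0,0,-0.135,0],[0,0,0,-0.135,0]]]}}

```text
clock: 35.95
eef_pos: [594.6, 301.5, 323.5]
tcp_rot: [3.125, 0.019, 2.031]
contact_force: [0.8, 0.6, -1.3]
opening: 0.577
```

```bash
python3 go.py c:0,106.5,160; python3 -c "
from h import *
f=cam('side');crop(f,200,80,430,340,2.8,'s21')"
```

```text
t 35.95 grasp [598.2 300.  168.6] cab [-209.1  430.4] yaw [179.03   1.11 116.35] F [ 0.8  0.6 -1.3] op 0.577 q [ 0.47  0.49  1.61 -0.02  1.02  0.02]
  -> [-0.3561 -0.1475  0.013 ] spin 55.3
```

View pics/s21.png

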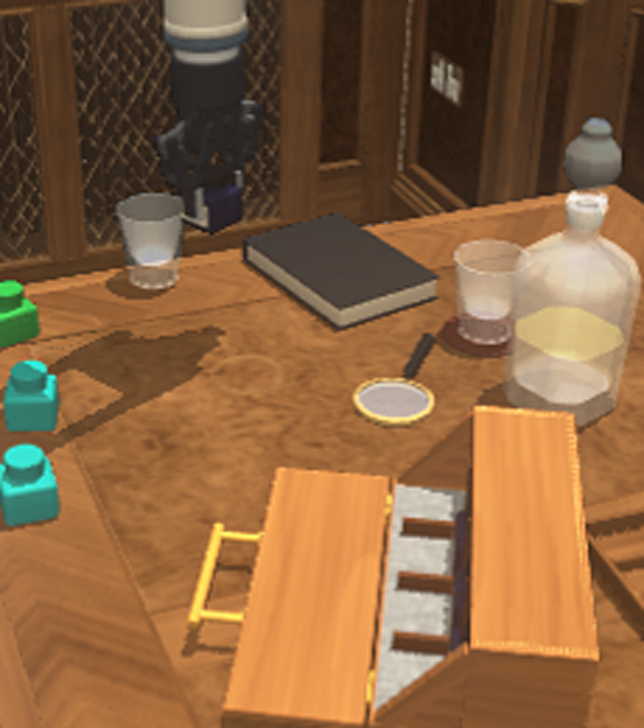

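{"api": "carry_out", "payload": {"steps": [[[0,-0.356,-0.1475,0.0,55.3],[0,-0.356,-0.1475,0.0,55.3],[0,-0.356,-0.1475,0.0,55.3],[0,-0.356,-0.1475,0.0,55.3],[0,-0.356,-0.1475,0.0,55.3],[0,-0.356,-0.1475,0.0,55.3],[0,-0.356,-0.1475,0.0,55.3],[0,-0.356,-0.1475,0.0,55.3]]]}}

```text
clock: 36.8
eef_pos: [618.8, -86.3, 323.6]
tcp_rot: [3.121, 0.002, 1.062]
contact_force: [0.6, 0.2, -1.2]
opening: 0.575
```

{"api": "carry_out", "payload": {"steps": [[[0,0,0,0,0]]]}}

```text
clock: 36.9
eef_pos: [618.3, -90.3, 321.8]
tcp_rot: [3.122, 0.003, 1.058]
contact_force: [-0.9, 0.0, -1.6]
opening: 0.576
```

```bash
python3 go.py c:0,106.5,80
```

```text
t 36.9 grasp [620.6 -92.2 166.8] cab [ 0.3 98.1] yaw [178.89   0.19  60.63] F [-0.9  0.  -1.6] op 0.576 q [-0.14  0.43  1.71 -0.01  0.98  0.37]
  -> [ 0.0087 -0.002   0.0868] spin -0.4
```

{"api": "carry_out", "payload": {"steps": [[[0,0.0085,-0.001,0.02,0],[0,0.0085,-0.001,0.05,0],[0,0.0085,-0.0015,0.075,0],[0,0.0085,-0.002,0.086,0],[0,0.0085,-0.002,0.086,0]]]}}

```text
clock: 37.4
eef_pos: [620.7, -82.2, 233.0]
tcp_rot: [3.127, 0.005, 1.059]
contact_force: [-0.2, 0.3, -2.1]
opening: 0.58
```

```bash
python3 go.py c:0,106.5,65;python3 -c "
from h import *
f=cam('side');crop(f,290,170,430,350,4,'s22')"
```

```text
t 37.4 grasp [622.3 -84.   78. ] cab [ -2.2 106.1] yaw [179.17   0.29  60.66] F [-0.2  0.3 -2.1] op 0.58 q [-0.13  0.55  1.76 -0.01  0.82  0.39]
  -> [0.0005 0.002  0.013 ] spin -0.4
```

View pics/s22.png

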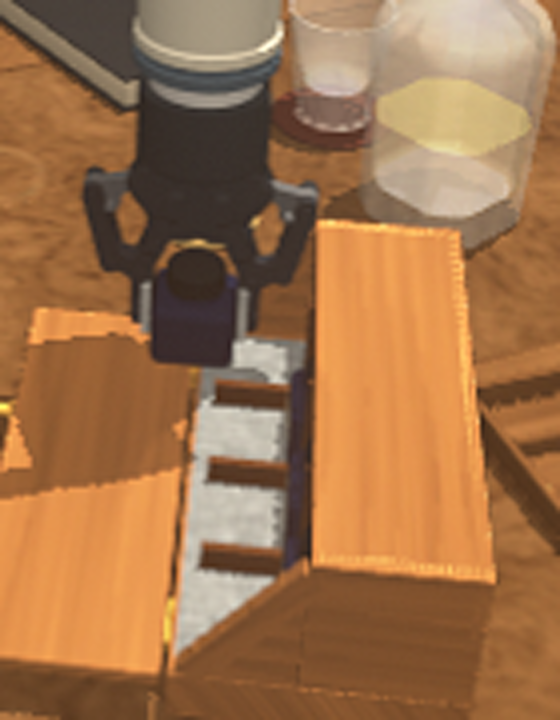

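The last bottle is over the front of bay 0 at (195,320). I'll lower it, release, and turn for the push.

{"api": "carry_out", "payload": {"steps": [[[0,0,0.002,0.008,0],[0,0,0.002,0.012,0],[0,0,0.002,0.0135,0],[0,0,0.002,0.0135,0],[70,0,0.002,0.0135,0],[70,0,0.002,0.0135,0],[70,0,0.002,-0.015,0],[70,0,0.002,-0.05,0]]]}}

```text
clock: 38.25
eef_pos: [622.1, -82.7, 284.2]
tcp_rot: [3.127, 0.005, 1.059]
contact_force: [-0.1, -0.3, -0.2]
opening: 0.697
```

{"api": "carry_out", "payload": {"steps": [[[40,0,0,-0.03,0],[0,0,-0.055,-0.04,-90],[0,0,-0.055,-0.04,-90],[0,0,-0.055,-0.04,-90],[0,0,-0.055,-0.04,-90],[0,0,-0.055,-0.04,-90],[0,0,-0.055,-0.04,-90],[0,0,-0.055,-0.04,-90]]]}}

```text
clock: 39.05
eef_pos: [573.8, -55.3, 323.9]
tcp_rot: [3.138, 0.016, 2.115]
contact_force: [-0.5, -0.0, -0.4]
opening: 0.001
```

```bash
python3 go.py c:-52,106.5,80,61.05;python3 -c "
from h import *
f=cam('side');crop(f,290,170,430,350,4,'s23')"
```

```text
t 39.05 grasp [575.5 -57.1 169. ] cab [-56.2 107. ] yaw [179.81   0.89 121.17] F [-0.5 -0.  -0.4] op 0.001 q [-0.1   0.37  1.82 -0.01  0.95 -0.63]
  -> [-0.0025  0.0014  0.089 ] spin -29.9
```

View pics/s23.png

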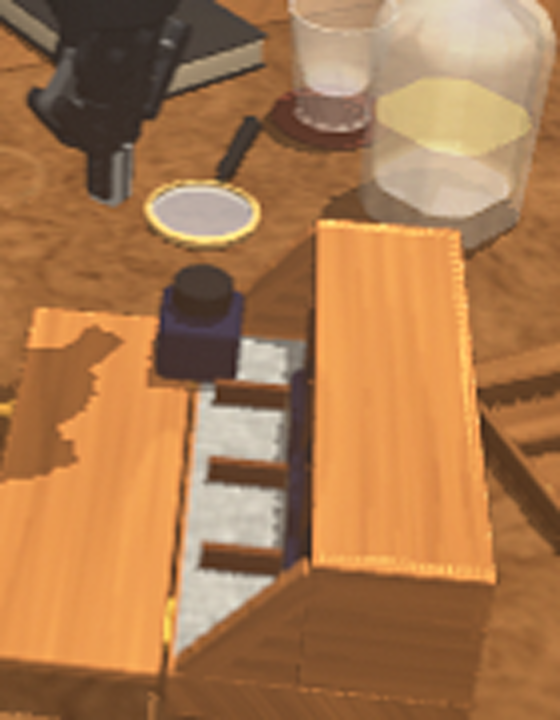

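{"api": "carry_out", "payload": {"steps": [[[0,0,0,0.015,-29.9],[0,0,0,0.03,-29.9],[0,0,0,0.05,-29.9],[0,-0.0015,0.001,0.075,-29.9],[0,-0.0025,0.0015,0.086,-29.9],[0,-0.0025,0.0015,0.089,-29.9],[0,-0.0025,0.0015,0.089,-29.9]]]}}

```text
clock: 39.8
eef_pos: [577.5, -57.7, 235.2]
tcp_rot: [-3.136, 0.015, 2.643]
contact_force: [0.5, 0.5, -0.0]
opening: -0.001
```

```bash
python3 go.py c:-35,106.5,80,61.05 c:42,106.5,80,61.05
```

```text
t 39.8 grasp [579.2 -59.5  80.2] cab [-51.8 106.6] yaw [-179.71    0.86  151.43] F [ 0.5  0.5 -0. ] op -0.001 q [-0.1   0.49  1.86 -0.02  0.78 -1.16]
  -> [-0.0168 -0.0002  0.0005] spin 0.4
  -> [-0.0938 -0.0007  0.0016] spin 0.4
```

{"api": "carry_out", "payload": {"steps": [[[0,-0.012,0,0.0005,0],[0,-0.024,0,0.001,0],[0,-0.036,0,0.001,0],[0,-0.048,0,0.0015,0],[0,-0.06,0,0.0015,0],[0,-0.072,-0.0005,0.0015,0],[0,-0.084,-0.0005,0.0015,0],[0,-0.094,-0.0005,0.0015,0]]]}}

```text
clock: 40.6
eef_pos: [660.8, -103.8, 234.9]
tcp_rot: [-3.136, 0.015, 2.643]
contact_force: [-1.0, -0.0, -0.8]
opening: 0.004
```

```bash
python3 go.py c:42,106.5,80,61.05
```

```text
t 40.6 grasp [ 662.5 -105.6   80. ] cab [ 43.4 106.7] yaw [-179.71    0.87  151.42] F [-1.  -0.  -0.8] op 0.004 q [-0.16  0.6   1.66 -0.01  0.87 -1.22]
  -> [ 0.0014 -0.0001 -0.0001] spin 0.4
```

{"api": "carry_out", "payload": {"steps": [[[0,0,0,0,0],[0,0,0,0,0],[0,0.04,0,-0.005,0],[0,0.08,0,-0.04,0],[0,0.13,0,-0.08,0],[0,0.17,0,-0.11,0],[0,0.17,0,-0.11,0]]]}}

```text
clock: 41.3
eef_pos: [507.5, -19.8, 344.6]
tcp_rot: [-3.137, 0.016, 2.644]
contact_force: [0.0, -0.0, 0.2]
opening: 0.001
```

```bash
python3 - <<'E'
from h import *
f=cam("top"); g=cam("side")
crop(g,280,190,430,340,5,'s24'); crop(f,310,110,450,230,5,"t24")
E
python3 go.py c:-144,0,120 c:-144,0,31
```

```text
t 41.4 grasp [511.  -22.  189.3] cab [-129.6  106.4] yaw [-179.78    1.    151.49] F [ 1.4 -0.3 -0.8] op -0.004 q [-0.04  0.24  1.94 -0.01  0.94 -1.1 ]
  -> [ 0.0164 -0.1061  0.0694] spin -89.6
  -> [ 0.018  -0.1057  0.1584] spin -89.6
```

View pics/s24.png

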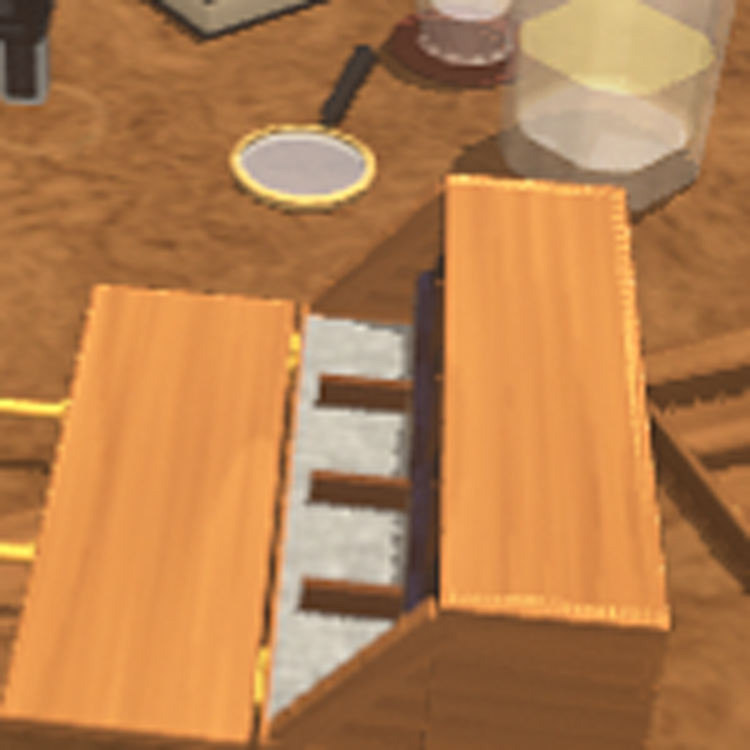

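View pics/t24.png

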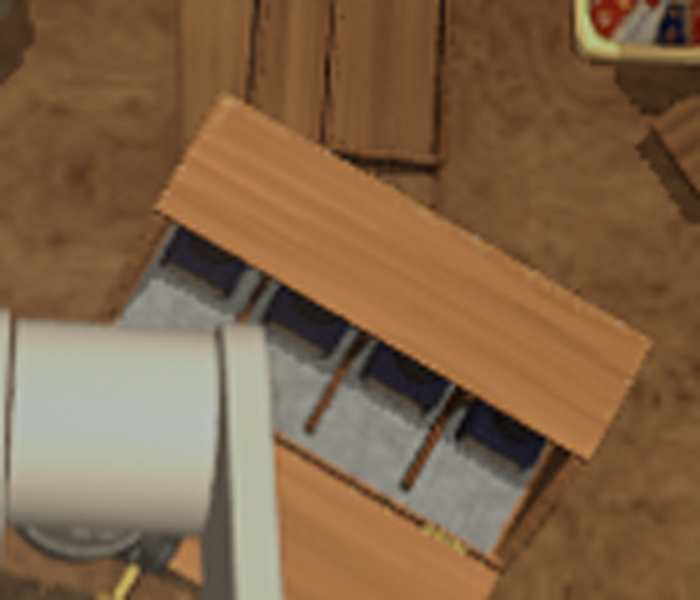

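All four are upright in their bays in the top crop, with front edges at about (215,298), (310,355), (405,412) and (500,468). I'll check how deep they sit.

```bash
python3 -c "
from h import *
f=cam('top')
for z in (76,40):
  print(z,[tocab(p).round(1) for p in plane(f,np.array([(215,296),(310,353),(405,410),(497,465)])/5+[310,110],z)])"; python3 go.py c:-144,0,120 c:-144,0,31
```

```text
76 [array([49. , 91.1]), array([47.9, 23.4]), array([ 46.9, -44.3]), array([  46.3, -109.9])]
40 [array([58.1, 90.8]), array([57. , 21.4]), array([ 56., -48.]), array([  55.4, -115.2])]
t 41.45 grasp [512.  -22.6 188.4] cab [-128.5  106.5] yaw [-179.77    1.    151.48] F [-1.1  0.2 -0.4] op -0.004 q [-0.04  0.24  1.94 -0.01  0.94 -1.1 ]
  -> [ 0.0175 -0.1061  0.0685] spin -89.6
  -> [ 0.0191 -0.1057  0.1575] spin -89.6
```

{"api": "carry_out", "payload": {"steps": [[[28,0.0175,-0.106,0.0,90.4],[28,0.0175,-0.106,0.0,90.4],[28,0.0175,-0.106,0.0,90.4],[28,0.0175,-0.106,0.02,90.4],[28,0.0175,-0.106,0.04,90.4],[28,0.0175,-0.106,0.06,90.4],[28,0.0175,-0.106,0.068,90.4],[28,0.0175,-0.106,0.068,90.4]]]}}

```text
clock: 42.25
eef_pos: [444.8, -106.8, 273.0]
tcp_rot: [3.131, 0.009, 1.436]
contact_force: [0.0, -0.8, 0.4]
opening: 0.281
```

{"api": "carry_out", "payload": {"steps": [[[28,0,0,0,22],[28,0,0,0,22],[28,0,0,0,22],[28,0,0,0,22]]]}}

```text
clock: 42.65
eef_pos: [445.3, -107.2, 272.0]
tcp_rot: [3.129, 0.005, 1.05]
contact_force: [0.1, -0.8, 1.3]
opening: 0.277
```

```bash
python3 go.py c:-144,0,70 c:-144,0,31;python3 -c "
from h import *
f=cam('side');crop(f,220,190,360,330,5,'s25')"
```

```text
t 42.65 grasp [ 446.6 -108.9  117.1] cab [-144.    -0.8] yaw [179.29   0.29  60.19] F [ 0.1 -0.8  1.3] op 0.277 q [-0.24  0.28  2.1  -0.01  0.75  0.29]
  -> [ 0.001  -0.0006  0.047 ] spin -0.9
  -> [ 0.0012 -0.0011  0.086 ] spin -0.9
```

View pics/s25.png

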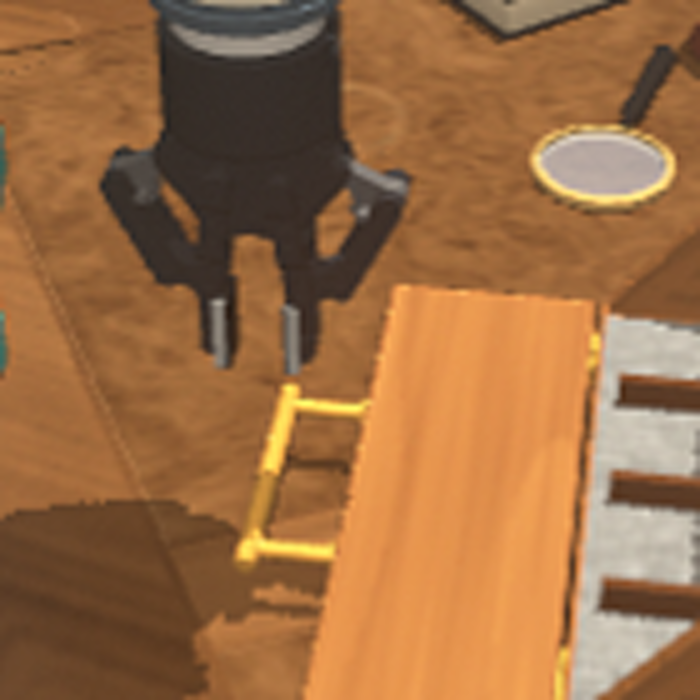

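{"api": "carry_out", "payload": {"steps": [[[28,0.001,0.0005,0.025,-1],[28,0.001,0.0005,0.045,-1],[28,0.001,0.0002,0.065,-1],[28,0.001,0.0,0.08,-1],[28,0.001,0.0,0.086,-1],[28,0.001,0.0,0.086,-1]]]}}

```text
clock: 43.3
eef_pos: [446.3, -107.3, 185.3]
tcp_rot: [3.131, 0.006, 1.073]
contact_force: [-0.4, -0.2, -0.4]
opening: 0.276
```

```bash
python3 go.py c:-143,0,31;python3 -c "
from h import *
f=cam('side');crop(f,220,190,360,330,5,'s26')"
```

```text
t 43.3 grasp [ 447.3 -108.9   30.3] cab [-143.3   -0.4] yaw [179.38   0.34  61.47] F [-0.4 -0.2 -0.4] op 0.276 q [-0.24  0.45  2.14 -0.02  0.55  0.28]
  -> [ 0.0004  0.0003 -0.0007] spin 0.4
```

View pics/s26.png

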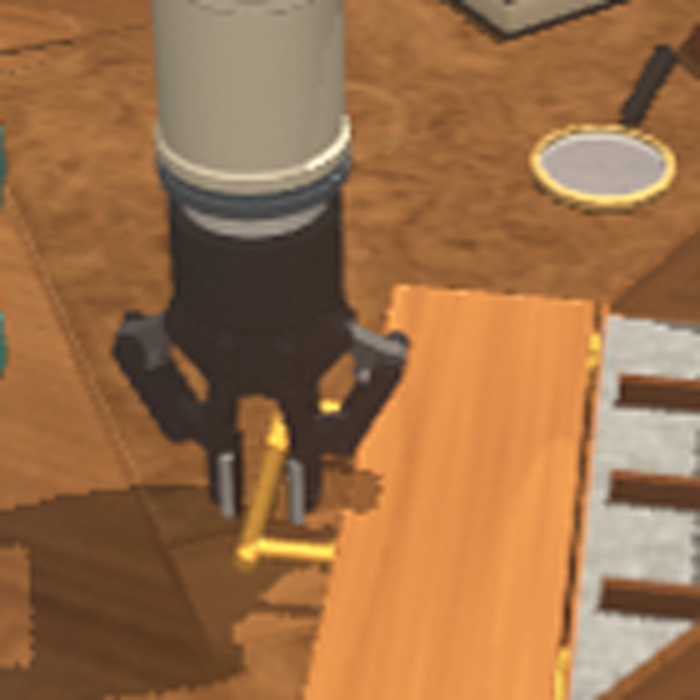

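{"api": "carry_out", "payload": {"steps": [[[0,0,0,0,0],[0,0,0,0,0],[0,0,0,0,0],[0,0,0,0,0]]], "squeeze": 60}}

```text
clock: 43.75
eef_pos: [447.1, -107.6, 186.6]
tcp_rot: [3.128, 0.005, 1.073]
contact_force: [0.2, -2.6, 3.9]
opening: 0.095
```

{"api": "carry_out", "payload": {"steps": [[[0,0,0,-0.01,0],[0,0,0.001,-0.02,0],[0,0,0.0025,-0.034,0],[0,0,0.006,-0.048,0],[0,0,0.011,-0.0615,0],[0,0,0.017,-0.0745,0],[0,0,0.0245,-0.0865,0],[0,0,0.033,-0.098,0]]]}}

```text
clock: 44.55
eef_pos: [475.3, -122.9, 286.1]
tcp_rot: [3.126, 0.006, 1.073]
contact_force: [8.8, -10.8, -18.5]
opening: 0.092
```

```bash
python3 go.py c:-109.7,0,128.5;python3 -c "
from h import *
f=cam('side');crop(f,220,150,400,330,4,'s27')"
```

```text
t 44.55 grasp [ 476.9 -124.9  131.1] cab [-1.096e+02 -1.000e-01] yaw [179.12   0.35  61.49] F [  8.8 -10.8 -18.5] op 0.092 q [-0.25  0.3   2.02 -0.01  0.8   0.25]
  -> [ 0.0001 -0.0001  0.0026] spin 0.4
```

View pics/s27.png

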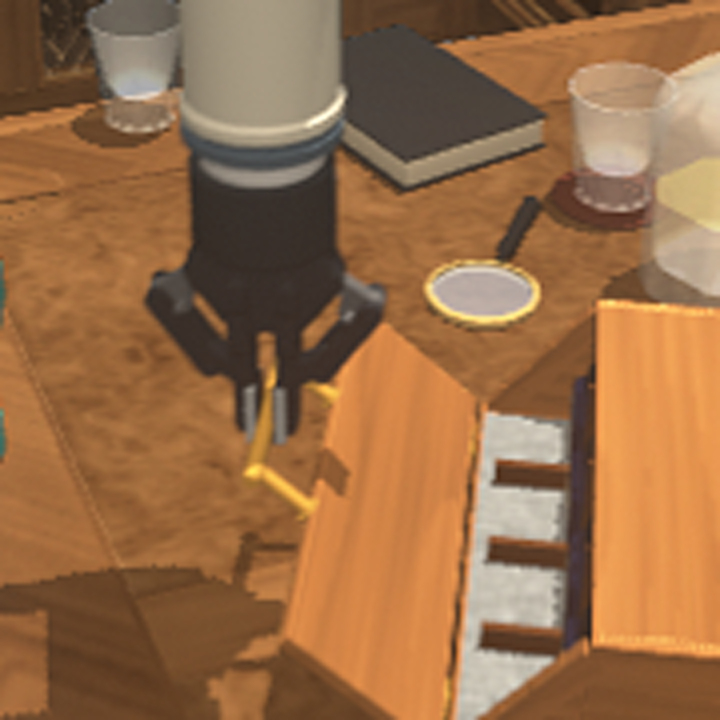

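{"api": "carry_out", "payload": {"steps": [[[0,0,0.0095,-0.009,0],[0,0,0.0205,-0.018,0],[0,0,0.032,-0.0265,0],[0,0,0.0445,-0.0335,0],[0,0,0.0575,-0.0395,0],[0,0,0.071,-0.044,0],[0,0,0.085,-0.047,0],[0,0,0.0995,-0.049,0]]]}}

```text
clock: 45.4
eef_pos: [562.6, -170.7, 340.2]
tcp_rot: [3.127, 0.008, 1.074]
contact_force: [-9.3, -4.9, 13.1]
opening: 0.089
```

```bash
python3 go.py c:-10.4,0,178.8;python3 -c "
from h import *
f=cam('side');crop(f,260,150,440,330,4,'s28')"
```

```text
t 45.4 grasp [ 564.  -172.8  185.2] cab [-10.3   0.2] yaw [179.18   0.44  61.52] F [-9.3 -4.9 13.1] op 0.089 q [-0.29  0.36  1.78 -0.01  0.99  0.21]
  -> [-0.0001 -0.0002  0.0064] spin 0.5
```

View pics/s28.png

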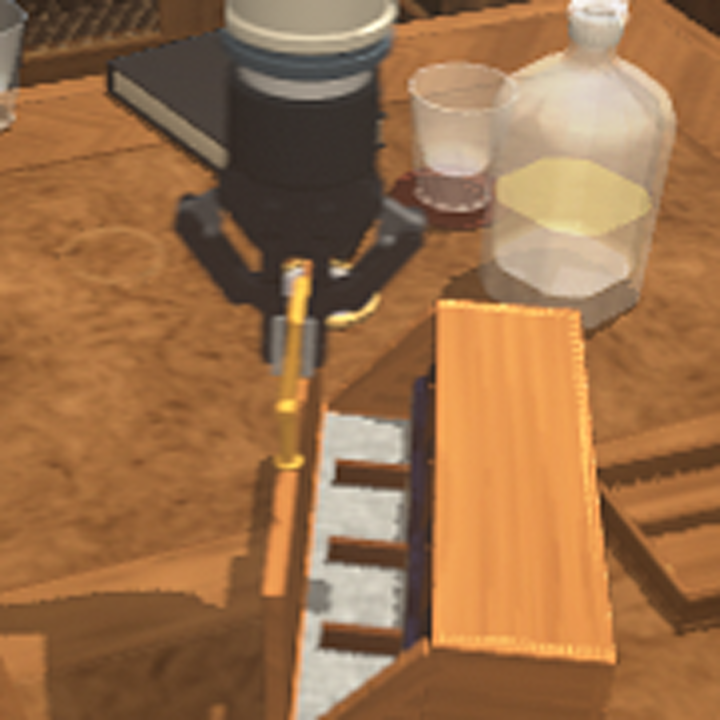

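{"api": "carry_out", "payload": {"steps": [[[0,0,0.0145,0.0,0],[0,0,0.0285,0.0015,0],[0,0,0.0425,0.004,0],[0,0,0.0565,0.008,0],[0,0,0.0695,0.0135,0],[0,0,0.0825,0.02,0],[0,0,0.0945,0.028,0],[0,0,0.096,0.029,0]]]}}

```text
clock: 46.25
eef_pos: [648.2, -217.3, 312.9]
tcp_rot: [3.133, 0.008, 1.073]
contact_force: [-22.7, 10.7, 25.2]
opening: 0.087
```

```bash
python3 go.py c:84,0,152;python3 -c "
from h import *
f=cam('side');crop(f,290,150,440,330,4,'s29')"
```

```text
t 46.25 grasp [ 648.8 -219.   157.9] cab [86.2  0.8] yaw [179.52   0.44  61.48] F [-22.7  10.7  25.2] op 0.087 q [-0.32  0.53  1.58 -0.01  1.03  0.18]
  -> [-0.0007 -0.0023  0.0059] spin 0.4
```

View pics/s29.png

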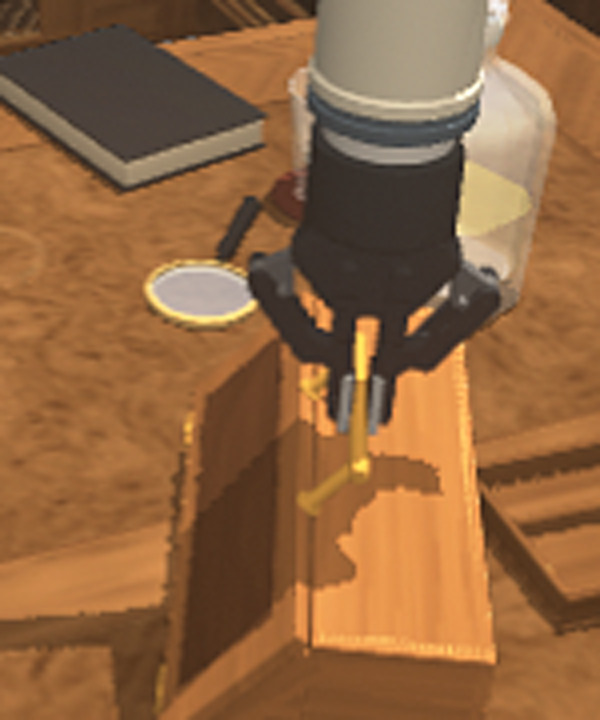

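The door has shut onto its stop, with the bar in the jaws at (360,400), and there is reaction force on the tool. I'll press briefly, release and lift away.

{"api": "carry_out", "payload": {"steps": [[[0,0,0.002,0.001,0],[0,0,0.002,0.001,0],[0,0,0.0,0.0,0],[40,0,0,0,0],[40,0,0,0,0],[40,0,0,0,0]]]}}

```text
clock: 46.9
eef_pos: [648.7, -217.2, 312.7]
tcp_rot: [3.132, 0.007, 1.073]
contact_force: [0.5, 0.5, 0.1]
opening: 0.404
```

{"api": "carry_out", "payload": {"steps": [[[40,0,0,-0.02,0],[40,0,0,-0.06,0],[40,0,0,-0.1,0],[40,0,-0.05,-0.14,0],[40,0.05,-0.15,-0.16,0],[40,0.1,-0.2,-0.16,0],[40,0.15,-0.2,-0.16,0],[40,0.2,-0.2,-0.16,0]]]}}

```text
clock: 47.7
eef_pos: [558.6, -13.7, 467.0]
tcp_rot: [3.131, 0.007, 1.072]
contact_force: [1.6, -0.4, -0.4]
opening: 0.401
```

{"api": "carry_out", "payload": {"steps": [[[40,0.03,-0.03,0,0],[40,0.08,-0.06,0,0],[40,0.12,-0.08,0,0],[40,0.15,-0.1,0,0],[40,0.15,-0.1,0,0]]]}}

```text
clock: 48.2
eef_pos: [542.3, 170.1, 464.9]
tcp_rot: [3.131, 0.005, 1.076]
contact_force: [0.4, -1.3, 0.3]
opening: 0.398
```

```bash
python3 - <<'E'
from h import *
f=cam("top"); g=cam("side")
crop(g,300,200,430,350,4,'s30'); crop(f,320,120,450,230,6,"t30")
cv2.imwrite('pics/s31.png',g['image'][:,:,::-1]);cv2.imwrite('pics/t31.png',f['image'][:,:,::-1])
E
python3 go.py
```

```text
t 48.3 grasp [543.6 165.  309.8] cab [-191.7  285.9] yaw [179.37   0.38  61.56] F [ 0.1  0.5 -0.2] op 0.401 q [ 0.3   0.21  1.69 -0.01  1.24  0.8 ]
```

View pics/s30.png

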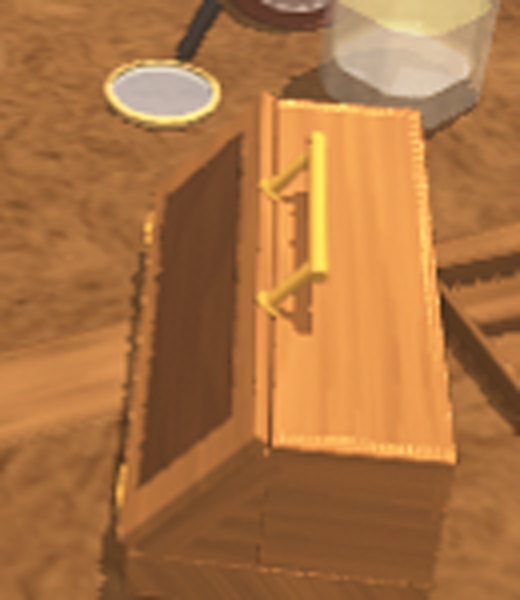

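View pics/t30.png

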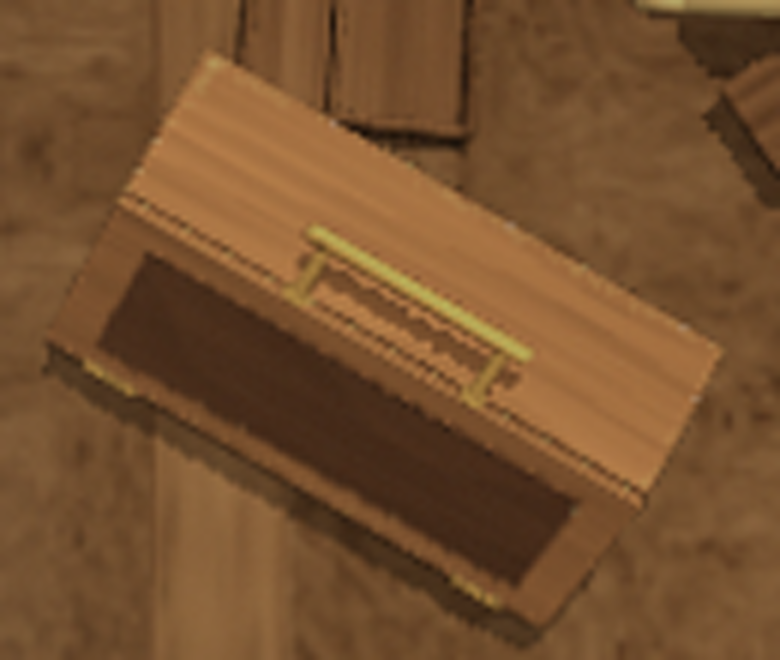

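View pics/t31.png

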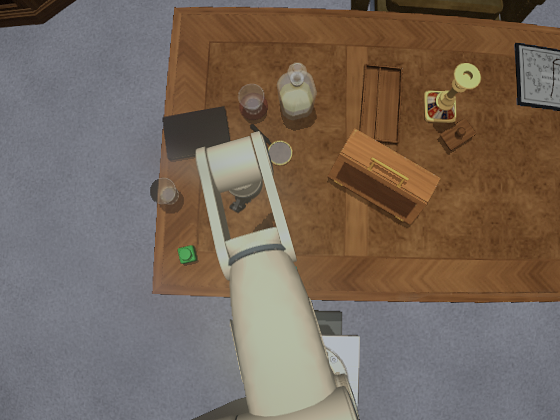

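The door is shut tighter than at the start: the gap along the roof edge, seen at (380,340) in the first close-up, has closed. The magnifier, tumbler and decoys are where they were. I'll hand in the job.

```bash
python3 -c "
from h import *
print(r.sense()['qvel'].round(3)); print(workorder.sign_off())"
```

```text
[-0.038 -0.007  0.008 -0.006  0.001 -0.007]
the job is handed in; nothing more can be done
None
```

I swung the door fully down by its handle bar and stood the four dark-blue bottles in the cabinet, one to a bay. I slid each one back under the roof, then swung the door up until it met its stop, and handed the job in at about 48 s.

- **Bottles:** Before closing, the top view showed all four upright under the roof. From where the finger stopped, their centres were about 79 mm behind the hinge line; the camera's front-edge reading, with its height uncertain, gave 71 to 83 mm. Either way they are past the 60 mm needed. I could not see the bottles again once the door was shut.
- **Door:** The last pictures show it fully shut, with less gap along the roof edge than at the start. There was about 25 N of push-back at the stop when it closed.
- **Other things:** In the last pictures the magnifier, the tumbler and the green look-alike are where they were. The arm hid the two turquoise ones in the last top view; I did not touch them. The gripper was clear of everything at hand-in.
- **Disagreements:** My side-view reading of the handle bar was about 10 mm off along its length, so I used the top view. The tool drifted up to about 2° off vertical, which I allowed for in every move. I saw no knocked bottle or slackened grip.

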